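# Pack the radio caddy

## Task

Pack the four parts for the radio repair into the black caddy, each into the insert made for it: the large battery upright in the round well, the roll of tape flat in the wide round dish, the L-shaped bracket flat in the L-shaped pocket, and the small transformer on its strap in the plain oblong pocket. Leave the smaller battery and the U-shaped bracket as they are, undisturbed where they stand and lie.

Things in the scene. Friction and masses are not known exactly. Their poses are not given: they have to be found in the camera images.
- d_cell: the large battery (D cell): upright cylinder, 34 mm diameter, 62 mm tall, black with a red foot and metal top. Origin: centre of its underside, z up. Stands loose on the table. (Not listed, fixed: a radio 0.37 m tall behind the work, reaching from y -0.19 to +0.23 m and forward to x = 0.65 m, to be passed in front; a printer beyond y = -0.42 m; a plug 13 mm high near x 0.59, y -0.14 m.)
- tape: roll of black tape lying flat: 60 mm diameter (62 mm at most), 19 mm high. Origin: centre of its underside (the roll's axis passes within 1 mm of it), z up. Loose; 0.05 kg.
- bracket: yellow printed L-shaped bracket lying flat, 28 (x) x 40 (y) x 14 (z) mm. Origin: centre of its 28 x 40 outline, at the underside. Long leg: x -14 to -6, y -20 to +20 mm. Short leg: x -6 to +14, y +10 to +20 mm; open corner towards +x, -y. It can be pinched along y, over the 40 mm between the ends of its long leg (at x = -10 mm). Loose.
- transformer: small open-frame transformer standing on its strap: 32 (x) x 56 (y) x 34 (z) mm overall. Origin: centre of its underside. Steel strap with two ears 20 x 56 x 3 mm, dark core 20 (x) x 40 (y) mm up to z 34 mm, copper winding between white flanges, 31 to 32 mm wide in x, 24 mm long in y, from z 7 to 29 mm: grip the winding across x. Loose, about 0.15 kg.
- small_cell: look-alike, to be left alone: a smaller battery, upright, 25 mm diameter, 50 mm tall, black with a red foot. Origin: centre of its underside.
- u_bracket: look-alike, to be left alone: yellow printed U-shaped bracket with two short legs instead of one, lying flat, 28 x 40 x 14 mm, same origin, long leg and axes as the L-shaped one; second short leg at y -20 to -10 mm.
- cell_well: target for the large battery: grey insert 92 x 92 mm with a white-walled round well, inner diameter 47 mm, wall 4 mm. Origin: centre of the insert's underside, 4 mm above the table; well floor 4 mm above the origin, well rim 26 mm above the origin. The four inserts sit fixed, 100 mm between centres, in a fixed black caddy 212 x 212 mm, rim 14 mm high.
- tape_dish: target for the tape: grey insert 92 x 92 mm, walls white with a wide shallow round dish, inner diameter 79 mm, wall 4 mm. Origin: centre of its underside, 4 mm above the table; dish floor 4 mm and rim 10 mm above the origin.
- corner_pocket: target for the L bracket: grey insert 92 x 92 mm, walls white, L-shaped pocket: opening 46 (x) x 58 (y) mm centred on the origin, its corner x > +1, y < +1 mm filled by a block as high as the lip. The bracket fits with its x, y axes along the insert's and its origin over the insert's. Origin: centre of the underside, 4 mm above the table; floor 4 mm, lip 10 mm above the origin; lip 4 mm thick.
- oblong_pocket: target for the transformer: grey insert 92 x 92 mm, walls white with a plain oblong pocket 48 (x) x 72 (y) mm centred on the origin; the transformer stands on its strap in it, lengthwise along y, either way round. Origin: centre of the underside, 4 mm above the table; floor 4 mm, lip 10 mm above the origin; lip 4 mm thick.
Mind the look-alikes: they are no part of the job. Several things have the shape of the cell_well; the one meant has the colours described above.

How it is judged:
By the outcome, as a careful person would: the job done as asked, in the order asked, and still so for the second after the job is handed in, with the robot touching nothing.
It also fails if it takes over 128 s, if anything falls off the work surface, if the arm or the gripper's body presses on something with over 40 N, if the wrist force passes 120 N, or if a joint passes its speed limit or range.

## Robot

A 7-joint arm with a two-finger parallel gripper is mounted at the origin on a cart in front of the work surface, level with it; the furniture and walls round the work are solid. World frame = base frame: x ahead of the robot, y to its left, z up, the work surface at z = 0. Lengths are in m, angles in rad, forces in N, time in s.
With the tool pointing down it reaches from about 0.425 to 0.925 m from the base axis. Payload 6.8 kg.
Tool frame: the origin (TCP) lies at the very end of the fingers, on their centre line; the grasp point (between the pads) lies 19 mm behind it; z points along the fingers, y is the line along which they close (so a half turn about z gives the same grasp; the last joint's range is limited). The gripper opens to 85 mm and grips with 20 to 120 N. Pads are 22 mm wide; open, the fingers measure 114 mm over their backs; the gripper's body (76 mm by 85 mm) begins 54 mm behind the grasp point. The pads swing forward as they close: fully open they stand 13 mm farther back than shut.
Start: joints at [1.117, 0.477, 0.022, 1.555, -0.011, 1.109, -0.083], TCP at [0.229, -0.635, 0.231] pointing down, gripper open.
Joint ranges: [-2.96, 2.96], [-0.34, 2.1], [-1.41, 1.46], [0.24, 2.44], [-1.37, 4.51], [0.17, 1.92], [-2.96, 2.96]. Speed limits (rad/s): [2.39, 2.39, 3.14, 3.14, 3.14, 3.14, 3.14].

## Interface

Orientations are given as a rotation vector (axis times angle).
In Python, from plant import telemetry, optics, sign_off gives the robot as it stands.
- The arm moves only by the tool servo_tool, never from a script. Its argument "rows" is one flat list of numbers, 7 for each row, row after row: the shift along the tool's x, y, z in units of 300 mm (1.0 is 300 mm), then the turn, a rotation vector about the tool's x, y, z in units of pi rad (1.0 is pi rad), then the closure, from 0 (fully open) to 1 (shut). A call has 1 to 8 rows; each row shifts and turns the commanded pose from where the row before left it, along the tool's axes as they then stand; what a row does not reach is not made up. A row lasts 1/12 s, in which the tool goes at most 41.7 mm and 7.16 degrees, less where a joint would pass 70% of its speed; a pose out of reach is approached as far as the arm can. A call with a number of a shift or a turn outside -1 to 1 is refused whole. A call with a gripper value outside its range is refused whole. The fingers move at their own pace and stop on an object; "force" is the grip in N (left out, the last holds). Time passes only in rows, so rows that do not move let the fingers close. It gives the time, the measured TCP pose, the force, the opening and the grip force at its end, in the units of the state.
- telemetry.observe(): the state, without advancing time (a new reading comes with each control period).
- optics.camera(name): name is "side" or "top" or "wrist"; returns the picture (384x512x3 uint8, red, green, blue); there is no depth.
- optics.get_calibration(name): a dict with "fx", "fy", "cx", "cy" (pixels), "dist_coeffs" ([k1, k2, p1, p2, k3] as OpenCV has them; the pictures are not rectified), "extrinsics" (4x4, takes a point from camera to world coordinates); the wrist camera has in their place "mount" (4x4, takes a point from camera to tool coordinates, whose origin is the TCP and whose axes are the flange's). Camera axes: x right, y up, looking along -z (the intrinsics and any distortion apply to the point x, -y, -z); pixel columns grow to the right and rows downward; lengths in m; the calibration is good to about 2 mm. A picture is of the moment at which its call begins: read the wrist's pose just before it. get_calibration takes no time and is no camera call.
- sign_off(): hands the job in; it is judged then, once.
The state is a dict: "time_s": time; "q": joint angles; "dq": joint speeds; "joint_efforts": joint torques, N m; "tcp_pos": TCP position; "eef_rot": TCP orientation; "force": force on the tool from outside, world axes, zero at the start; "torque": the same for the moment, N m; "width": opening from 0.0 (shut) to 1.0 (fully open); "gripper_force": force on a finger pad.
Only numpy, scipy, OpenCV 4.12 (cv2) and the standard library are available. Lean on these libraries where they do the work, as an engineer would, in place of code of your own. Each camera call takes 0.05 s, during which the arm holds its last target. There are 200 camera calls.

## Working session

There is one attempt and no reset: what is moved stays moved. The work goes in short steps, Python scripts to look and compute and a tool call to move; the robot and the scene stay as the last step left them, time stands still between calls to the robot, and variables do not carry over. Pictures are saved under pics/ and viewed, at most 14 in all, crops included, and the job is handed in when it is done.

Besides the shell and the picture viewer there is one more tool, called after "Request:" as name(argument=value, ...) on one line, values as JSON. servo_tool: Moves the arm, as the interface text tells. Its arguments: {"type":"object","properties":{"rows":{"type":"array","items":{"type":"number"}},"force":{"type":"number"}},"required":["rows"]}

```bash
mkdir -p pics
python3 - <<'E'
from plant import telemetry, optics
import cv2,numpy as np
s=telemetry.observe();print(s)
for n in("top","side"):
    im=optics.camera(n);np.save(f'pics/{n}0.npy',im);cv2.imwrite(f'pics/{n}0.png',cv2.resize(im[:,:,::-1],(800,600),interpolation=cv2.INTER_CUBIC))
    print(n,optics.get_calibration(n))
print(optics.get_calibration("wrist"))
E
```

```text
{'time_s': 0.0, 'q': array([ 1.11690472,  0.47781019,  0.02235776,  1.55648004, -0.01149435,
        1.10931421, -0.08313901]), 'dq': array([-0.00038445,  0.00067551,  0.00145635,  0.00099621, -0.00271088,
       -0.00148012, -0.0001767 ]), 'joint_efforts': array([-4.41668290e-04, -5.96456659e+01,  1.60784461e+00, -2.81203544e+01,
        1.24589272e-02,  9.37049626e-03,  2.38308394e-05]), 'tcp_pos': array([ 0.2285498 , -0.63447861,  0.23030725]), 'eef_rot': array([-3.09296681e+00, -5.40104295e-01,  7.45603267e-04]), 'force': array([-0.35082646,  0.26485102,  0.18352081]), 'torque': array([-0.03840908,  0.02151996,  0.00645768]), 'gripper_force': 0.0, 'width': 1.003657098847145}
top {'fx': 413.7400480395664, 'fy': 413.7400480395664, 'cx': 259.94562212589705, 'cy': 194.42004880412594, 'dist_coeffs': array([-0.03046895,  0.        ,  0.        ,  0.        ,  0.        ]), 'extrinsics': array([[ 0.01535858,  0.99741509, -0.0701944 ,  0.45102822],
       [-0.99979492,  0.01439258, -0.01424687,  0.08158648],
       [-0.01319977,  0.07039881,  0.99743159,  1.25183821],
       [ 0.        
[... 340 characters left out ...]
203104, -0.91075271, -0.98797886],
       [ 0.01840809,  0.93048758,  0.36586063,  0.49685579],
       [ 0.        ,  0.        ,  0.        ,  1.        ]])}
{'fx': 282.5586963211261, 'fy': 282.5586963211261, 'cx': 261.28651599602347, 'cy': 196.7120528282857, 'dist_coeffs': array([-0.07025646,  0.        ,  0.        ,  0.        ,  0.        ]), 'mount': array([[ 3.47922744e-04,  9.56480691e-01,  2.91795420e-01,
         7.44413645e-02],
       [ 9.99999939e-01, -3.27129810e-04, -1.20047724e-04,
        -3.47573348e-05],
       [-1.93683498e-05,  2.91795444e-01, -9.56480747e-01,
        -1.42908890e-01],
       [ 0.00000000e+00,  0.00000000e+00,  0.00000000e+00,
         1.00000000e+00]])}
```

View pics/top0.png

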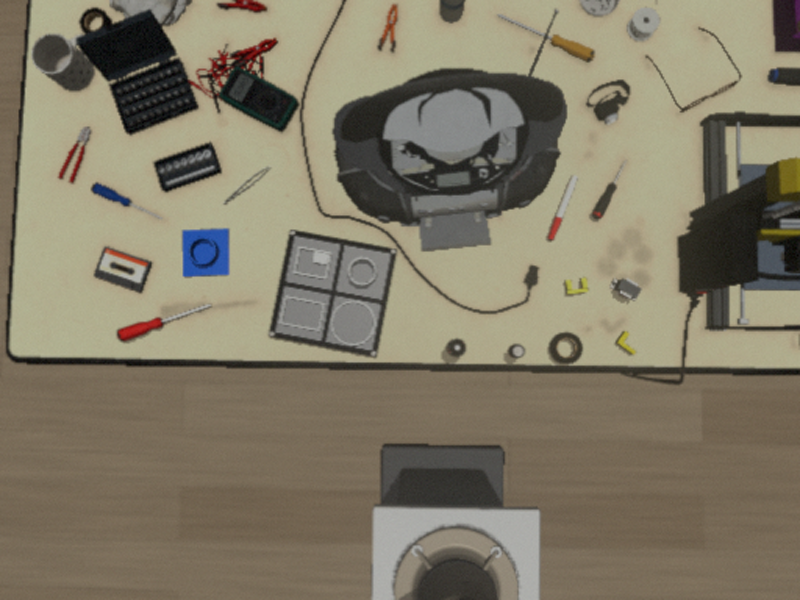

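View pics/side0.png

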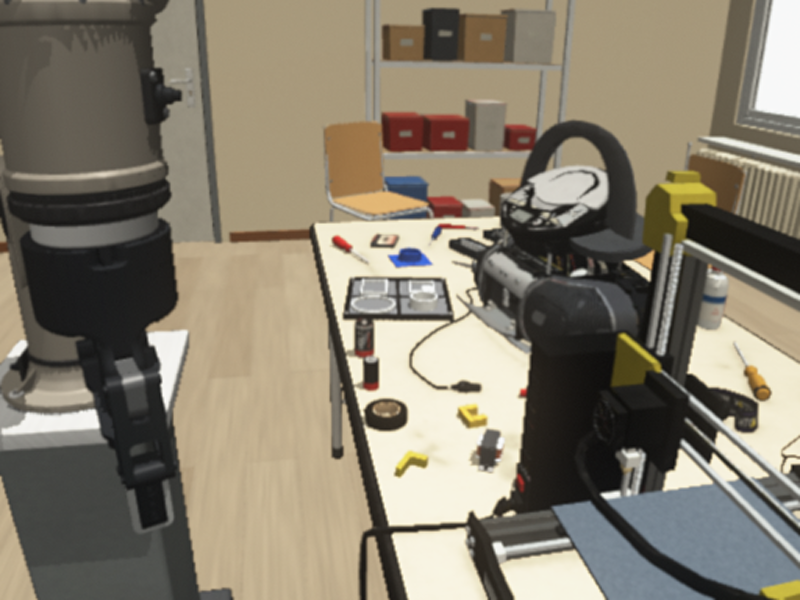

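```bash
cat > h.py <<'E'
import numpy as np,cv2
from scipy.spatial.transform import Rotation as R
from plant import telemetry, optics
def cal(n,s=None):
    c=optics.get_calibration(n);K=np.array([[c['fx'],0,c['cx']],[0,c['fy'],c['cy']],[0,0,1.]])
    if n=='wrist':
        T=np.eye(4);T[:3,:3]=R.from_rotvec(s['eef_rot']).as_matrix();T[:3,3]=s['tcp_pos'];E=T@c['mount']
    else:E=c['extrinsics']
    return K,np.array(c['dist_coeffs']),E
def cast(px,z,C):
    K,D,E=C
    u=cv2.undistortPoints(np.array(px,float).reshape(-1,1,2),K,D).reshape(-1,2)
    d=np.c_[u[:,0],-u[:,1],-np.ones(len(u))]@E[:3,:3].T
    return E[:3,3]+d*((z-E[2,3])/d[:,2])[:,None]
def proj(P,C):
    K,D,E=C;p=(np.atleast_2d(P)-E[:3,3])@E[:3,:3]
    return cv2.projectPoints(p*[1,-1,-1],np.zeros(3),np.zeros(3),K,D)[0].reshape(-1,2)
def blobs(m,amin=20):
    n,l,st,c=cv2.connectedComponentsWithStats(m.astype(np.uint8))
    return [(st[i,4],c[i],(l==i)) for i in range(1,n) if st[i,4]>=amin]
E
python3 - <<'E'
from h import *
im=np.load('pics/top0.npy');C=cal('top')
hsv=cv2.cvtColor(im,cv2.COLOR_RGB2HSV);h,s,v=[hsv[:,:,i].astype(int) for i in range(3)]
roi=np.zeros(h.shape,bool);roi[170:232,265:425]=1
yel=roi&(s>120)&(h>20)&(h<35)
for a,c,m in blobs(yel,15):
    cnt=cv2.findContours(m.astype(np.uint8),0,2)[0][0]
    w=cast(cv2.boxPoints(cv2.minAreaRect(cnt)),.014,C)
    print('yel',a,c,cast(c,.014,C).round(4),w[:,:2].round(3).tolist())
dark=roi&((v<130)|((s<40)&(v<200)))
for a,c,m in blobs(dark,25):
    print('dark',a,c,cast(c,.01,C).round(4), cast(c,.05,C).round(4))
cad=np.zeros(h.shape,bool);cad[140:232,165:258]=1
cad&=(s<45)|(v<90)
for a,c,m in blobs(cad,2000):
    r=cv2.minAreaRect(cv2.findContours(m.astype(np.uint8),0,2)[0][0]);print('cad',a,r);w=cast(cv2.boxPoints(r),.010,C);print(w.round(3),w.mean(0),np.linalg.norm(np.diff(w,axis=0),axis=1))
out=cv2.resize(im[172:236,170:430,::-1],None,fx=3.07,fy=3.07,interpolation=cv2.INTER_CUBIC)
im2=np.load('pics/side0.npy');o2=cv2.resize(im2[190:320,200:360,::-1],None,fx=3,fy=3,interpolation=cv2.INTER_CUBIC)
W=np.zeros((out.shape[0]+o2.shape[0],800,3),np.uint8);W[:out.shape[0],:out.shape[1]]=out[:,:800];W[out.shape[0]:,:o2.shape[1]]=o2
cv2.imwrite('pics/c1.png',W)
E
```

```text
yel 71 [368.8028169  183.49295775] [[ 0.5757 -0.2269  0.014 ]] [[0.586, -0.205], [0.593, -0.244], [0.569, -0.248], [0.561, -0.209]]
yel 62 [399.64516129 219.03225806] [[ 0.4705 -0.3188  0.014 ]] [[0.483, -0.3], [0.492, -0.321], [0.452, -0.338], [0.442, -0.317]]
dark 294 [313.56802721 185.50680272] [[ 0.5676 -0.0617  0.01  ]] [[ 0.5639 -0.0571  0.05  ]]
dark 218 [399.6146789  184.94036697] [[ 0.5731 -0.3208  0.01  ]] [[ 0.5692 -0.3078  0.05  ]]
dark 276 [361.5942029  222.29347826] [[ 0.4592 -0.206   0.01  ]] [[ 0.459  -0.1967  0.05  ]]
dark 33 [397.87878788 220.18181818] [[ 0.4671 -0.3147  0.01  ]] [[ 0.4666 -0.302   0.05  ]]
dark 170 [290.08235294 223.98823529] [[0.451  0.0078 0.01  ]] [[0.451  0.0102 0.05  ]]
dark 108 [328.74074074 225.53703704] [[ 0.4481 -0.1078  0.01  ]] [[ 0.4482 -0.1017  0.05  ]]
cad 4877 ((212.2771453857422, 187.01837158203125), (71.2123794555664, 70.28218078613281), 10.922805786132812)
[[0.473 0.367 0.01 ]
 [0.684 0.333 0.01 ]
 [0.645 0.119 0.01 ]
 [0.436 0.156 0.01 ]] [0.55940282 0.24384393 0.01      ] [0.21333019 0.21723677 0.21207641]
```

View pics/c1.png

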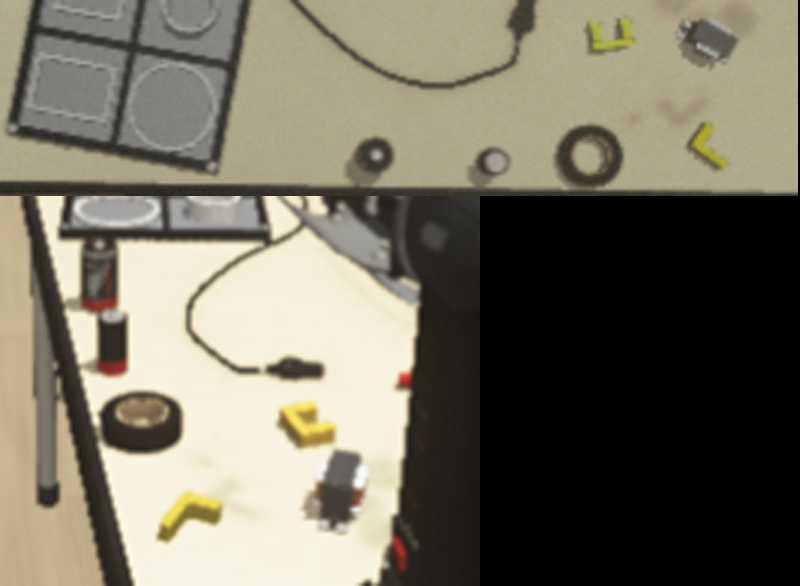

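D-cell candidates in the 800-px top picture: (455,347) and (515,351). In the side view the left one is taller, with the red foot, so it is the d_cell. The yellow parts are an L at (625,343) and a U at (577,287). Of the wells, the grey/white one in the caddy at (362,270) is meant; the blue one at (205,252) and the tin at (62,62) are not. The crop confirms these choices. Next I move to an overview with the wrist camera.

Request:
servo_tool(rows=[0.0946,-0.086,0.005,0,0,0,0,0.0946,-0.086,0.005,0,0,0,0,0.0946,-0.086,0.005,0,0,0,0,0.0946,-0.086,0.005,0,0,0,0,0.0946,-0.086,0.005,0,0,0,0,0.0946,-0.086,0.005,0,0,0,0,0.0946,-0.086,0.005,0,0,0,0])

```text
time_s: 0.68
tcp_pos: [0.3548, -0.3959, 0.2205]
eef_rot: [-3.094, -0.54, 0.001]
force: [0.6, -0.3, 0.3]
width: 0.998
gripper_force: 0.0
```

Request:
servo_tool(rows=[0.0946,-0.086,0.005,0,0,0,0,0.0946,-0.086,0.005,0,0,0,0,0.0946,-0.086,0.005,0,0,0,0,0.0946,-0.086,0.005,0,0,0,0,0.0946,-0.086,0.005,0,0,0,0,0.0946,-0.086,0.005,0,0,0,0,0.0946,-0.086,0.005,0,0,0,0,0,0,0,0,0,0,0])

```text
time_s: 1.35
tcp_pos: [0.4835, -0.1522, 0.2103]
eef_rot: [-3.089, -0.557, -0.004]
force: [0.4, 0.7, 0.3]
width: 1.0
gripper_force: 0.0
```

Run:
```python
from h import *
s=telemetry.observe();im=optics.camera('wrist')
np.savez('pics/w1.npz',im=im,p=s['tcp_pos'],r=s['eef_rot'])
print(s['time_s'],s['tcp_pos'],s['eef_rot'],s['q'])
cv2.imwrite('pics/w1.png',cv2.resize(im[:,:,::-1],(800,600),interpolation=cv2.INTER_CUBIC))
```

```text
1.35 [ 0.48350467 -0.1522103   0.21025742] [-3.08855237 -0.5567936  -0.00394725] [ 0.40587615  0.23852941 -0.25658411  1.96062922  0.06899852  0.94978094
 -1.09793368]
```

View pics/w1.png

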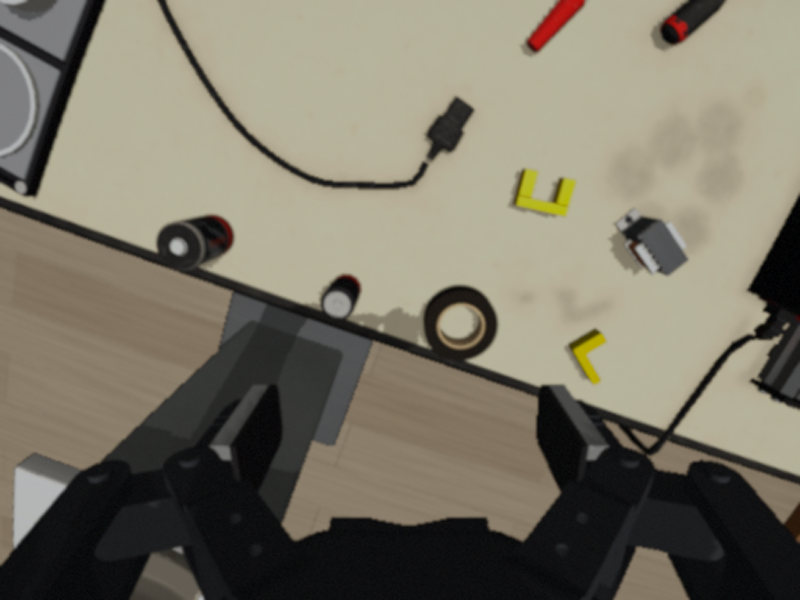

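Run:
```python
from h import *
d=np.load('pics/w1.npz');im=d['im'];C=cal('wrist',dict(eef_rot=d['r'],tcp_pos=d['p']))
hsv=cv2.cvtColor(im,cv2.COLOR_RGB2HSV);h,s,v=[hsv[:,:,i].astype(int) for i in range(3)]
def box(r0,r1,c0,c1):
    m=np.zeros(h.shape,bool);m[r0:r1,c0:c1]=1;return m
nub=box(145,175,103,128)&(v>150)&(s<40)
for a,c,m in blobs(nub,8): print('nub',a,c,cast(c,.062,C).round(4))
# D cell silhouette: dark/red
m=box(132,178,98,152)&((v<110)|(((h<8)|(h>172))&(s>120)))
for a,c,mm in blobs(m,200):
    r=cv2.minAreaRect(cv2.findContours(mm.astype(np.uint8),0,2)[0][0]);print('D',a,r)
c1,c2=[x[1] for x in blobs(box(178,208,203,228)&(v>120)&(s<45),20)][:1]*2
print('small',cast(c1,.05,C))
m=box(175,240,262,325)&(v<90)
for a,c,mm in blobs(m,200):
    cnt=max(cv2.findContours(mm.astype(np.uint8),0,2)[0],key=cv2.contourArea);e=cv2.fitEllipse(cnt);print('tape',a,e,cast(e[0],.0095,C).round(4))
    w=cast(cnt.reshape(-1,2),.0095,C)[:,:2];print(cv2.minEnclosingCircle(w.astype(np.float32)))
for a,c,mm in blobs((s>140)&(h>20)&(h<35)&(v>120),30):
    cnt=cv2.findContours(mm.astype(np.uint8),0,2)[0][0]
    w=cast(cnt.reshape(-1,2),.014,C)[:,:2].astype(np.float32);print('yel',a,c,cv2.minAreaRect(w),cast(c,.014,C).round(4))
m=box(130,178,390,442)&((v<125)|((s<40)&(v>190)))
for a,c,mm in blobs(m,200):
    print('tr',a,c,cast(c,.03,C).round(4))
    w=cast(cv2.findContours(mm.astype(np.uint8),0,2)[0][0].reshape(-1,2),.025,C)[:,:2].astype(np.float32);print(cv2.minAreaRect(w))
```

```text
nub 51 [112.82352941 157.60784314] [[0.4558 0.0055 0.062 ]]
D 1392 ((123.0, 157.5), (39.0, 50.0), 90.0)
small [[ 0.46134013 -0.09435824  0.05      ]]
tape 1344 ((292.6237487792969, 211.07720947265625), (52.54730224609375, 56.888023376464844), 122.94652557373047) [[ 0.4514 -0.2068  0.0095]]
((0.44608208537101746, -0.21352921426296234), 0.045702554285526276)
yel 483 [347.97101449 125.04347826] ((0.57711261510849, -0.2262628823518753), (0.027019254863262177, 0.03939460217952728), 8.967206001281738) [[ 0.575  -0.2264  0.014 ]]
yel 263 [376.44486692 227.58555133] ((0.46953004598617554, -0.32548588514328003), (0.039352815598249435, 0.027446288615465164), 53.017860412597656) [[ 0.47   -0.3181  0.014 ]]
tr 957 [417.16405434 155.45663532] [[ 0.5724 -0.3132  0.03  ]]
((0.5713927149772644, -0.31444311141967773), (0.060344092547893524, 0.03451811522245407), 61.077510833740234)
```

Wrist picture: D cell at (195,243), small cell (340,297), tape (460,322), U (547,193), L (588,355) and transformer (652,240), all in the positions expected from the top view. Next is the D cell, measured at about (0.455, 0.006).

Request:
servo_tool(rows=[0.0194,-0.1057,0,0,0,0,0,0.0194,-0.1057,0,0,0,0,0,0.0194,-0.1057,0,0,0,0,0,0.0194,-0.1057,0,0,0,0,0,0.0194,-0.1057,0,0,0,0,0,0,0,0.09,0,0,0,0,0,0,0.08,0,0,0,0,0,0,0,0,0,0,0], force=50)

```text
time_s: 2.07
tcp_pos: [0.4506, -0.0024, 0.1558]
eef_rot: [-3.094, -0.541, 0.011]
force: [-1.0, -0.1, -0.2]
width: 1.001
gripper_force: 0.0
```

```bash
cat >> h.py <<'E'
def go(x,y,z,yaw=None):
    "total shift in tool axes (units), and yaw turn units about tool z after it"
    s=telemetry.observe();M=R.from_rotvec(s['eef_rot']).as_matrix()
    d=M.T@(np.array([x,y,z])-s['tcp_pos'])/.3
    cur=np.arctan2(M[1,0],M[0,0])
    print('t',round(s['time_s'],2),'pos',s['tcp_pos'].round(4),'yaw',np.degrees(cur).round(2),'tilt',M[:2,2].round(4),'shift',d.round(4),'rows',np.linalg.norm(d)/.139)
    if yaw is not None:
        t=(np.degrees(cur)-yaw+180)%360-180;print('turn tool z',round(t/180,4),'rows',abs(t)/7.16)
        M2=R.from_euler('ZX',[yaw,180],degrees=True).as_matrix();print('shift if turned first',(M2.T@(np.array([x,y,z])-s['tcp_pos'])/.3).round(4))
        print('full turn rotvec',(R.from_matrix(M.T@M2).as_rotvec()/np.pi).round(4))
def snap(n):
    s=telemetry.observe();im=optics.camera('wrist');np.savez(f'pics/{n}.npz',im=im,p=s['tcp_pos'],r=s['eef_rot']);return im,cal('wrist',s)
def hs(im):
    a=cv2.cvtColor(im,cv2.COLOR_RGB2HSV).astype(int);return a[...,0],a[...,1],a[...,2]
def box(r0,r1,c0,c1):
    m=np.zeros((384,512),bool);m[r0:r1,c0:c1]=1;return m
E
python3 - <<'E'
from h import *
im,C=snap('w2')
go(.455,.006,.025,20)
print(proj([[.455,.006,.062],[.455,.006,0]],C))
cv2.imwrite('pics/w2.png',cv2.resize(im[:,:,::-1],(640,480)))
E
```

```text
t 2.12 pos [ 0.4517 -0.0026  0.1577] yaw 19.77 tilt [-0.0053 -0.0006] shift [ 0.0222 -0.0228  0.4421] rows 3.188922768723004
turn tool z -0.0013 rows 0.03274503348492012
shift if turned first [ 0.02   -0.0233  0.4422]
full turn rotvec [-0.0004  0.0016 -0.0013]
[[254.08233211 190.74330121]
 [255.5803091  174.77323702]]
```

View pics/w2.png

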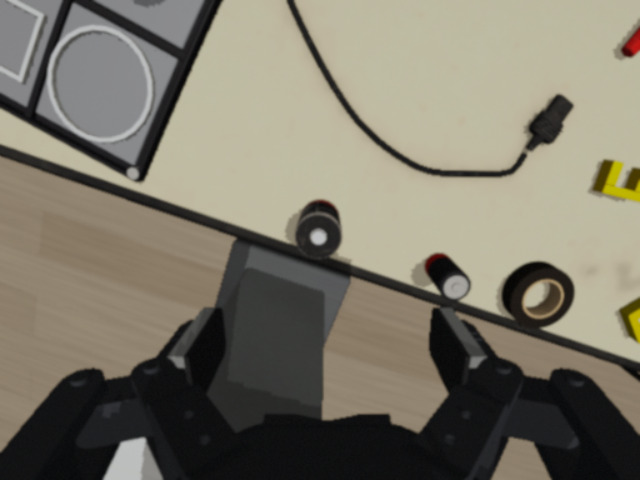

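The D cell's cap is at (318,237), within 1 px of the prediction. I descend and grip.

Request:
servo_tool(rows=[0.0107,-0.0115,0.1,0,0,0,0,0.0107,-0.0115,0.1,0,0,0,0,0,0,0.1,0,0,0,0,0,0,0.1,0,0,0,0,0,0,0.042,0,0,0,0,0,0,0,0,0,0,0,0,0,0,0,0,0,0.5,0,0,0,0,0,0,0.8])

```text
time_s: 2.78
tcp_pos: [0.459, 0.0066, 0.0282]
eef_rot: [3.094, 0.539, 0.004]
force: [0.0, 0.4, 0.2]
width: 0.748
gripper_force: 0.0
```

Request:
servo_tool(rows=[0,0,0,0,0,0,0.8,0,0,0,0,0,0,0.8,0,0,0,0,0,0,0.8,0,0,0,0,0,0,0.8])

```text
time_s: 3.12
tcp_pos: [0.4585, 0.007, 0.0281]
eef_rot: [3.094, 0.54, 0.004]
force: [-1.8, -0.7, 9.0]
width: 0.38
gripper_force: 48.8
```

Request:
servo_tool(rows=[0,0,-0.05,0,0,0,0.8,0,0,-0.1,0,0,0,0.8,0,0,-0.12,0,0,0,0.8,0,0,-0.12,0,0,0,0.8,0,0,-0.05,0,0,-0.0357,0.8,0,0,0,0,0,-0.0357,0.8,0,0,0,0,0,-0.0357,0.8])

```text
time_s: 3.7
tcp_pos: [0.4585, 0.007, 0.1608]
eef_rot: [2.956, 1.058, 0.006]
force: [0.2, 0.7, -0.6]
width: 0.384
gripper_force: 49.8
```

Request:
servo_tool(rows=[0,0,0,0,0,-0.0385,0.8,0,0,0,0,0,-0.0385,0.8,0,0,0,0,0,-0.0385,0.8,0,0,0,0,0,-0.0385,0.8,0,0,0,0,0,-0.0385,0.8,0,0,0,0,0,-0.0385,0.8,0,0,0,0,0,-0.0385,0.8,0,0,0,0,0,-0.0385,0.8])

```text
time_s: 4.37
tcp_pos: [0.4573, 0.0069, 0.1591]
eef_rot: [2.125, 2.313, -0.0]
force: [-0.1, -0.7, -1.7]
width: 0.381
gripper_force: 49.8
```

Request:
servo_tool(rows=[0,0,0,0,0,-0.0385,0.8,0,0,0,0,0,-0.0385,0.8,0,0,0,0,0,-0.0385,0.8,0,0,0,0,0,-0.0385,0.8,0,0,0,0,0,-0.0385,0.8,0,0,0,0,0,-0.0385,0.8,0,0,0,0,0,-0.0385,0.8,0,0,0,0,0,-0.0385,0.8])

```text
time_s: 5.03
tcp_pos: [0.4573, 0.0069, 0.1591]
eef_rot: [0.805, 3.036, -0.001]
force: [0.2, 0.2, -1.0]
width: 0.382
gripper_force: 49.8
```

Run:
```python
from h import *
go(.53,.20,.18,170.4)
print(telemetry.observe()['q'],telemetry.observe()['width'])
```

```text
t 5.03 pos [0.4573 0.0069 0.1591] yaw 150.31 tilt [ 0.0004 -0.0008] shift [ 0.1084  0.6792 -0.07  ] rows 4.973694303486628
turn tool z -0.1116 rows 2.806503287259092
shift if turned first [-0.1316  0.6751 -0.0696]
full turn rotvec [-0.0002  0.0002 -0.1116]
[ 0.53159645  0.30675896 -0.78733155  2.08939016  0.28908449  0.85312402
  0.62757981] 0.38165344044642213
```

Request:
servo_tool(rows=[0,0,0,0,0,-0.0372,0.8,0,0,0,0,0,-0.0372,0.8,0,0,0,0,0,-0.0372,0.8,-0.026,0.1,-0.014,0,0,0,0.8,-0.026,0.12,-0.014,0,0,0,0.8,-0.026,0.125,-0.014,0,0,0,0.8,-0.026,0.125,-0.014,0,0,0,0.8,-0.026,0.12,-0.014,0,0,0,0.8])

```text
time_s: 5.7
tcp_pos: [0.5269, 0.1761, 0.1803]
eef_rot: [0.273, 3.129, -0.001]
force: [1.0, 0.6, -1.1]
width: 0.38
gripper_force: 50.0
```

Request:
servo_tool(rows=[0,0.085,0,0,0,0,0.8,0,0,0,0,0,0,0.8,0,0,0,0,0,0,0.8])

```text
time_s: 5.95
tcp_pos: [0.5304, 0.2016, 0.18]
eef_rot: [-0.267, -3.13, -0.001]
force: [0.5, -0.7, -1.2]
width: 0.379
gripper_force: 50.1
```

Run:
```python
from h import *
im,C=snap('w3')
go(.60,.186,.1,170.4)
cv2.imwrite('pics/w3.png',cv2.resize(im[:,:,::-1],(640,480)))
```

```text
t 6.0 pos [0.5304 0.1996 0.1796] yaw 170.11 tilt [-0.0004 -0.0011] shift [-0.2362 -0.0044  0.2654] rows 2.556300519345315
turn tool z -0.0016 rows 0.04026205767795977
shift if turned first [-0.2361 -0.0059  0.2654]
full turn rotvec [-0.0004 -0.0001 -0.0016]
```

View pics/w3.png

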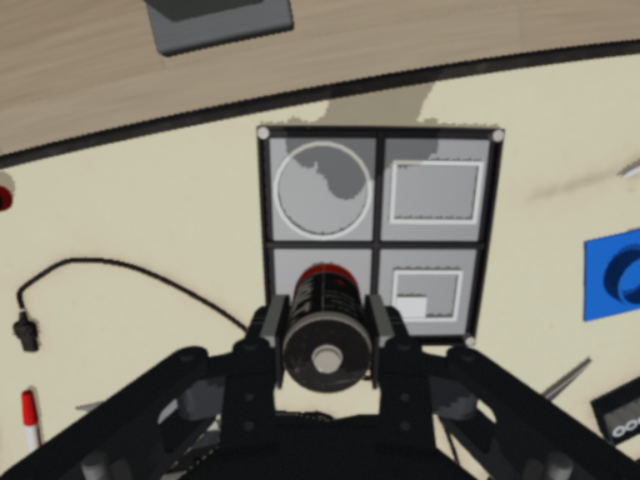

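Run:
```python
from h import *
d=np.load('pics/w3.npz');im=d['im'];C=cal('wrist',dict(eef_rot=d['r'],tcp_pos=d['p']))
h,s,v=hs(im)
for nm,b,thr in (('dish',box(108,196,214,302),20),('obl',box(122,186,306,392),20),('cor',box(210,262,308,374),20)):
    g=cv2.GaussianBlur(im[...,1],(3,3),0).astype(int);bg=cv2.medianBlur(im[...,1].copy(),21).astype(int)
    m=b&(g>bg+12)&(s<60)
    mm=cv2.morphologyEx(m.astype(np.uint8),cv2.MORPH_CLOSE,np.ones((3,3)))
    B=max(blobs(mm,40),key=lambda t:t[0]);pts=np.argwhere(B[2])[:,::-1]
    w=cast(pts,.014,C)[:,:2].astype(np.float32)
    print(nm,B[0],'rect',cv2.minAreaRect(w),'circ',cv2.minEnclosingCircle(w))
# cap nub
m=box(270,305,240,285)&(v>140)&(s<60)
for a,c,_ in blobs(m,20):
    # cell in tool frame: assume top 34mm above tcp
    P=cast(c,d['p'][2]-.028+.062,C)[0];M=R.from_rotvec(d['r']).as_matrix();print('nub',a,c,P,'tool',M.T@(P-d['p']))
```

```text
dish 1049 rect ((0.5001789331436157, 0.2031325101852417), (0.08728455752134323, 0.08710188418626785), 77.87018585205078) circ ((0.502292811870575, 0.20144763588905334), 0.04653538763523102)
obl 990 rect ((0.5172526240348816, 0.29947328567504883), (0.08739973604679108, 0.05723797529935837), 80.36800384521484) circ ((0.5181612968444824, 0.3008958399295807), 0.049455393105745316)
cor 649 rect ((0.6193385720252991, 0.28080740571022034), (0.07348493486642838, 0.05848251283168793), 80.10304260253906) circ ((0.6167610883712769, 0.2846086025238037), 0.04157300293445587)
nub 242 [261.23966942 289.17768595] [0.5325634  0.20111573 0.21399433] tool [-2.21547822e-03 -5.67426751e-05 -3.40002277e-02]
```

The caddy is seen well: dish at (323,190), oblong pocket (434,192), corner pocket (428,295) with its block at +x,-y as described. Cross-checked against the top view, the well is at (0.600, 0.186). I move over it.

Request:
servo_tool(rows=[-0.076,-0.0015,0.05,0,0,0,0.8,-0.076,-0.0015,0.08,0,0,0,0.8,-0.076,-0.0015,0.08,0,0,0,0.8,0,0,0.055,0,0,0,0.8,0,0,0,0,0,0,0.8,0,0,0,0,0,0,0.8])

```text
time_s: 6.5
tcp_pos: [0.597, 0.1848, 0.0995]
eef_rot: [-0.275, -3.127, 0.003]
force: [0.4, 0.9, -1.3]
width: 0.382
gripper_force: 50.1
```

Run:
```python
from h import *
im,C=snap('w4')
go(.5975,.1865,.0365,170.2)
cv2.imwrite('pics/w4.png',cv2.resize(im[:,:,::-1],(640,480)))
```

```text
t 6.55 pos [0.5975 0.1859 0.1008] yaw 170.02 tilt [-0.0004 -0.0004] shift [0.0004 0.002  0.2145] rows 1.5431290816360546
turn tool z -0.001 rows 0.024557764273184315
shift if turned first [0.0005 0.0019 0.2145]
full turn rotvec [-0.0001 -0.0001 -0.001 ]
```

View pics/w4.png

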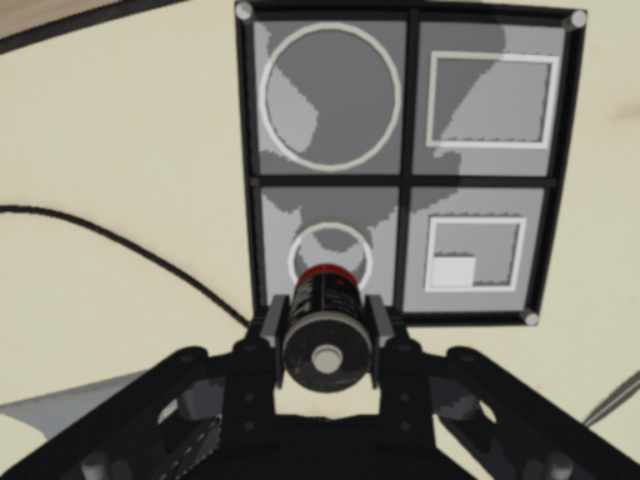

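Run:
```python
from h import *
d=np.load('pics/w4.npz');C=cal('wrist',dict(eef_rot=d['r'],tcp_pos=d['p']))
t=np.radians([80.2,170.2,260.2,-9.8])
for r in(.0235,.0275):
  print((proj([[.5996+r*np.cos(a),.1864+r*np.sin(a),.030] for a in t],C)*1.25).round(1).tolist())
P=np.array([(r_,c_) for r_,c_ in []])
print((proj([[.501,.203,.014]],C)*1.25).round(1), cast(np.array([[330,262]])/1.25,.03,C))
```

```text
[[366.7, 263.8], [329.9, 228.2], [293.3, 264.0], [330.0, 297.4]]
[[372.9, 263.8], [329.9, 222.0], [287.0, 264.1], [330.0, 302.9]]
[[328.9  99.8]] [[0.5983106  0.18663907 0.03      ]]
```

The predicted well rim matches the image: edges at 288 and 373, top at 221. I lower and release.

Request:
servo_tool(rows=[0,0.001,0.05,0,0,0,0.8,0,0.001,0.06,0,0,0,0.8,0,0,0.05,0,0,0,0.8,0,0,0.03,0,0,0,0.8,0,0,0.023,0,0,0,0.8,0,0,0,0,0,0,0.8,0,0,0,0,0,0,0.8])

```text
time_s: 7.13
tcp_pos: [0.5983, 0.1877, 0.0364]
eef_rot: [0.272, 3.129, 0.0]
force: [0.1, -0.5, -1.7]
width: 0.384
gripper_force: 51.1
```

Request:
servo_tool(rows=[0,0,0,0,0,0,0.5,0,0,0,0,0,0,0.3,0,0,0,0,0,0,0.2,0,0,0,0,0,0,0.1,0,0,-0.05,0,0,0,0.1,0,0,-0.1,0,0,0,0.1,0,0,-0.12,0,0,0,0,0,0,-0.12,0,0,0,0])

```text
time_s: 7.8
tcp_pos: [0.5976, 0.1874, 0.1553]
eef_rot: [-0.271, -3.129, -0.0]
force: [1.8, 0.1, -0.3]
width: 1.0
gripper_force: 0.0
```

Run:
```python
from h import *
im,C=snap('w5')
go(.452,-.207,.18,80)
cv2.imwrite('pics/w5.png',cv2.resize(im[:,:,::-1],(512,384)))
```

```text
t 7.85 pos [0.6014 0.1899 0.1635] yaw 170.09 tilt [0.0098 0.004 ] shift [ 0.2622 -1.3886 -0.0651] rows 10.177479862677512
turn tool z 0.5005 rows 12.581715367866336
shift if turned first [-1.3894 -0.2606 -0.0548]
full turn rotvec [0.0037 0.0008 0.5005]
```

View pics/w5.png

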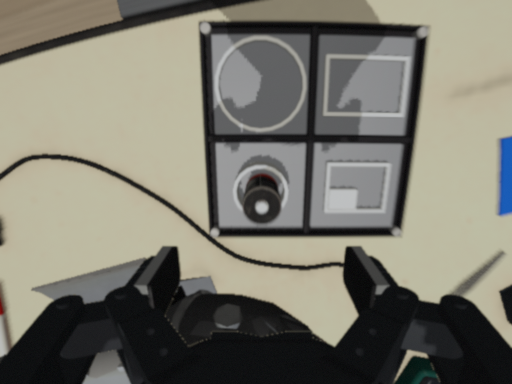

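The D cell stands upright in the well at (262,195). Next the tape: move over it with yaw 80.

Request:
servo_tool(rows=[0.1,-0.05,-0.01,0,0,0,0,0.1,-0.05,-0.01,0,0,0,0,0.0062,-0.129,-0.004,0,0,0,0,0.0062,-0.129,-0.004,0,0,0,0,0.0062,-0.129,-0.004,0,0,0,0,0.0062,-0.129,-0.004,0,0,0,0,0.0062,-0.129,-0.004,0,0,0,0,0.0062,-0.129,-0.004,0,0,0,0])

```text
time_s: 8.52
tcp_pos: [0.4823, -0.0602, 0.1676]
eef_rot: [0.271, 3.128, -0.001]
force: [0.9, 0.3, 0.1]
width: 0.998
gripper_force: 0.0
```

Request:
servo_tool(rows=[0.0062,-0.129,-0.004,0,0,0,0,0.0062,-0.129,-0.004,0,0,0,0,0.0062,-0.129,-0.004,0,0,0,0,0.0062,-0.129,-0.004,0,0,0,0,0,0,0,0,0,0.0385,0,0,0,0,0,0,0.0385,0,0,0,0,0,0,0.0385,0,0,0,0,0,0,0.0385,0])

```text
time_s: 9.18
tcp_pos: [0.4489, -0.2101, 0.1723]
eef_rot: [1.023, 2.969, -0.0]
force: [0.1, 0.1, 0.3]
width: 0.997
gripper_force: 0.0
```

Request:
servo_tool(rows=[0,0,0,0,0,0.0385,0,0,0,0,0,0,0.0385,0,0,0,0,0,0,0.0385,0,0,0,0,0,0,0.0385,0,0,0,0,0,0,0.0385,0,0,0,0,0,0,0.0385,0,0,0,0,0,0,0.0385,0,0,0,0,0,0,0.0385,0])

```text
time_s: 9.85
tcp_pos: [0.4491, -0.2096, 0.1723]
eef_rot: [2.286, 2.154, 0.001]
force: [-0.1, 0.6, -0.2]
width: 1.002
gripper_force: 0.0
```

Run:
```python
from h import *
go(.452,-.207,.15,80)
im,C=snap('w6')
h,s,v=hs(im)
P=proj([[.452,-.207,.0095]],C)[0];print(P)
m=(v<95)
mm=m&box(max(int(P[1])-60,0),int(P[1])+60,max(int(P[0])-60,0),int(P[0])+60)
for a,c,b in blobs(mm,300):
    cnt=max(cv2.findContours(b.astype(np.uint8),0,2)[0],key=cv2.contourArea)
    e=cv2.fitEllipse(cnt);print(a,e,cast(e[0],.0095,C))
cv2.imwrite('pics/w6.png',cv2.resize(im[:,:,::-1],(512,384)))
```

```text
t 9.85 pos [ 0.4491 -0.2096  0.1723] yaw 86.59 tilt [ 0.0012 -0.0004] shift [0.0092 0.0092 0.0743] rows 0.5424241595934596
turn tool z 0.0366 rows 0.9203938927271378
shift if turned first [0.0102 0.0082 0.0743]
full turn rotvec [0.0004 0.0001 0.0366]
[263.53543878 178.03077044]
2720 ((259.62347412109375, 178.0348358154297), (63.0839958190918, 131.61767578125), 173.39956665039062) [[ 0.447668   -0.20674553  0.0095    ]]
```

View pics/w6.png

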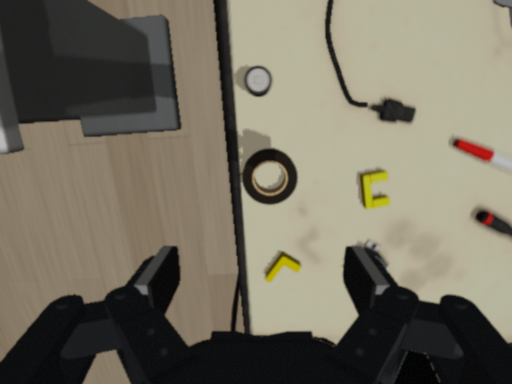

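The tape is at (270,176), which gives (0.459, -0.205), in agreement with the top view. I descend part-way, then verify.

Request:
servo_tool(rows=[0,0,0,0,0,0.0366,0,0.01,0.0155,0.1,0,0,0,0,0.01,0.0155,0.12,0,0,0,0,0,0,0.12,0,0,0,0,0,0,0.09,0,0,0,0,0,0,0.05,0,0,0,0,0,0,0,0,0,0,0,0,0,0,0,0,0,0])

```text
time_s: 10.57
tcp_pos: [0.459, -0.2051, 0.0275]
eef_rot: [-2.398, -2.028, -0.0]
force: [0.1, -0.1, 0.5]
width: 1.002
gripper_force: 0.0
```

Run:
```python
from h import *
go(.4593,-.2053,.0,80)
im,C=snap('w7')
h,s,v=hs(im)
P=proj([[.4593,-.2053,.019],[.4293,-.2053,.019],[.4893,-.2053,.019]],C);print(P*1.0)
cv2.imwrite('pics/w7.png',cv2.resize(im[:,:,::-1],(512,384)))
```

```text
t 10.57 pos [ 0.459  -0.2051  0.0275] yaw 80.44 tilt [-0.0005  0.0007] shift [-0.0005  0.0011  0.0917] rows 0.659454743332604
turn tool z 0.0024 rows 0.061237803837230195
shift if turned first [-0.0004  0.001   0.0917]
full turn rotvec [-0.0002 -0.0002  0.0024]
[[261.98763304 242.77952924]
 [212.47981266 250.2249679 ]
 [312.40553662 234.98556227]]
```

View pics/w7.png

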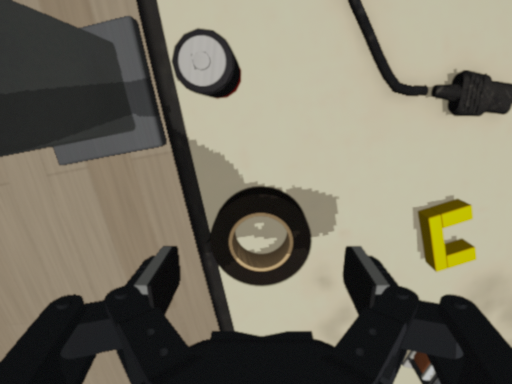

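Request:
servo_tool(rows=[0.013,0,0.03,0,0,0,0,0,0,0.04,0,0,0,0,0,0,0.0217,0,0,0,0,0,0,0,0,0,0,0,0,0,0,0,0,0,0.2,0,0,0,0,0,0,0.4,0,0,0,0,0,0,0.5,0,0,0,0,0,0,0.5], force=40)

```text
time_s: 11.28
tcp_pos: [0.4597, -0.2018, 0.0003]
eef_rot: [2.401, 2.025, 0.0]
force: [-1.3, 0.6, 4.5]
width: 0.681
gripper_force: 43.0
```

Request:
servo_tool(rows=[0,0,0,0,0,0,0.5,0,0,0,0,0,0,0.5,0,0,0,0,0,0,0.5])

```text
time_s: 11.53
tcp_pos: [0.4598, -0.2018, 0.0004]
eef_rot: [2.401, 2.025, 0.0]
force: [-1.2, 0.6, 5.5]
width: 0.683
gripper_force: 43.1
```

Request:
servo_tool(rows=[0,0,-0.05,0,0,0,0.5,0,0,-0.1,0,0,0,0.5,0,0,-0.12,0,0,0,0.5,0,0,-0.12,0,0,0,0.5,0.06,-0.01,-0.06,0,0,0,0.5,0.12,-0.0083,0,0,0,0,0.5,0.13,-0.0083,0,0,0,0,0.5,0.13,-0.0083,0,0,0,0,0.5])

```text
time_s: 12.2
tcp_pos: [0.4717, -0.0692, 0.1355]
eef_rot: [2.402, 2.022, 0.001]
force: [0.1, 0.0, -1.0]
width: 0.681
gripper_force: 43.4
```

Request:
servo_tool(rows=[0.13,-0.0083,0,0,0,0,0.5,0.13,-0.0083,0,0,0,0,0.5,0.13,-0.0083,0,0,0,0,0.5,0.13,-0.0083,0,0,0,0,0.5,0.13,-0.0083,0,0,0,0,0.5,0.13,-0.0083,0,0,0,0,0.5,0.13,-0.0083,0,0,0,0,0.5,0,0,0,0,0,0,0.5])

```text
time_s: 12.87
tcp_pos: [0.4998, 0.2124, 0.136]
eef_rot: [-2.388, -2.035, -0.01]
force: [-0.1, 0.8, -0.1]
width: 0.685
gripper_force: 43.4
```

Run:
```python
from h import *
s=telemetry.observe();print(s['width'],s['gripper_force'])
go(.5005,.203,.06,80.2)
im,C=snap('w8')
M=R.from_rotvec(s['eef_rot']).as_matrix()
print('dish',proj([[.5005,.203,.014]],C),'tape',proj([s['tcp_pos']+M@[0,0,-.019]],C))
cv2.imwrite('pics/w8.png',cv2.resize(im[:,:,::-1],(512,384)))
```

```text
0.6853251664566827 43.381726301740855
t 12.87 pos [0.4998 0.2124 0.136 ] yaw 80.89 tilt [0.0023 0.0074] shift [-0.0323  0.0071  0.253 ] rows 1.8356778431021985
turn tool z 0.0038 rows 0.09598712688828695
shift if turned first [-0.0303  0.0077  0.2532]
full turn rotvec [ 0.0003 -0.0024  0.0038]
dish [[263.34606465 200.30955691]] tape [[261.54796955 267.15365952]]
```

View pics/w8.png

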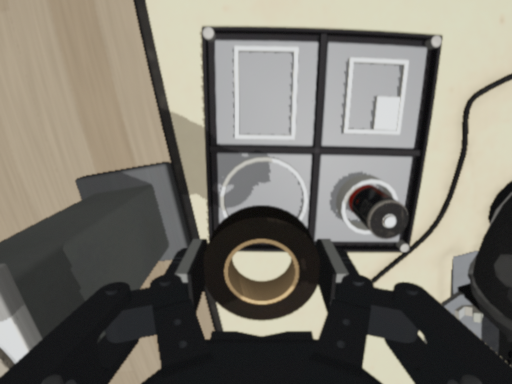

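Request:
servo_tool(rows=[-0.02,0.004,0.08,0,0,0.0019,0.5,-0.02,0.003,0.1,0,0,0.0019,0.5,0,0,0.073,0,0,0,0.5,0,0,0,0,0,0,0.5,0,0,0,0,0,0,0.5])

```text
time_s: 13.33
tcp_pos: [0.4996, 0.1887, 0.0583]
eef_rot: [-2.414, -2.01, 0.004]
force: [0.1, 0.6, -0.1]
width: 0.684
gripper_force: 43.4
```

Run:
```python
from h import *
go(.5001,.2005,.0095,80.2)
```

```text
t 13.33 pos [0.4996 0.1887 0.0583] yaw 79.57 tilt [-0.0023 -0.0013] shift [ 0.0392 -0.005   0.1626] rows 1.203866369048896
turn tool z -0.0035 rows 0.08769058498918773
shift if turned first [ 0.039  -0.0049  0.1627]
full turn rotvec [-0.0007  0.0005 -0.0035]
```

Request:
servo_tool(rows=[0.02,-0.005,0,0,0,-0.0035,0.5,0.019,0,0.03,0,0,0,0.5,0,0,0.04,0,0,0,0.5,0,0,0,0,0,0,0.5,0,0,0,0,0,0,0.5,0,0,0,0,0,0,0.5])

```text
time_s: 13.83
tcp_pos: [0.5007, 0.2018, 0.0378]
eef_rot: [2.402, 2.025, -0.001]
force: [0.9, 0.6, -1.0]
width: 0.682
gripper_force: 43.4
```

Run:
```python
from h import *
go(.5001,.2005,.0095,80.2)
```

```text
t 13.83 pos [0.5007 0.2018 0.0378] yaw 80.26 tilt [-0.0003 -0.0003] shift [-0.0045 -0.0014  0.0944] rows 0.6802243515432875
turn tool z 0.0003 rows 0.008671523144246242
shift if turned first [-0.0045 -0.0014  0.0944]
full turn rotvec [-0.0001  0.0001  0.0003]
```

Request:
servo_tool(rows=[-0.004,0,0.03,0,0,0,0.5,0,0,0.04,0,0,0,0.5,0,0,0.0244,0,0,0,0.5,0,0,0,0,0,0,0.5,0,0,0,0,0,0,0.5])

```text
time_s: 14.25
tcp_pos: [0.5001, 0.2004, 0.0085]
eef_rot: [-2.402, -2.025, 0.002]
force: [0.2, 0.6, -1.0]
width: 0.689
gripper_force: 44.8
```

Request:
servo_tool(rows=[0,0,0,0,0,0,0.25,0,0,0,0,0,0,0.15,0,0,0,0,0,0,0.05,0,0,-0.02,0,0,0,0,0,0,-0.05,0,0,0,0,0,0,-0.1,0,0,0,0,0,0,-0.12,0,0,0,0,0,0,-0.12,0,0,0,0])

```text
time_s: 14.92
tcp_pos: [0.4999, 0.2005, 0.1339]
eef_rot: [-2.401, -2.025, 0.002]
force: [1.2, 0.5, -0.0]
width: 1.0
gripper_force: 0.0
```

Request:
servo_tool(rows=[0,0,0,0,0,0,0,0,0,0,0,0,0,0,0,0,0,0,0,0,0])

```text
time_s: 15.17
tcp_pos: [0.5004, 0.2003, 0.1326]
eef_rot: [2.402, 2.024, -0.0]
force: [0.3, 0.3, -0.7]
width: 1.0
gripper_force: 0.0
```

Run:
```python
from h import *
im,C=snap('w9')
go(.47,-.319,.17,80)
print(proj([[.5005,.203,.014]],C))
cv2.imwrite('pics/w9.png',cv2.resize(im[:,:,::-1],(512,384)))
```

```text
t 15.22 pos [0.4999 0.2    0.1318] yaw 80.25 tilt [-0.0012 -0.0009] shift [-1.7222  0.1945 -0.1255] rows 12.501240085415276
turn tool z 0.0014 rows 0.03466365728822175
shift if turned first [-1.7212  0.2021 -0.1273]
full turn rotvec [-0.0003  0.0004  0.0014]
[[260.7853628  188.63491861]]
```

View pics/w9.png

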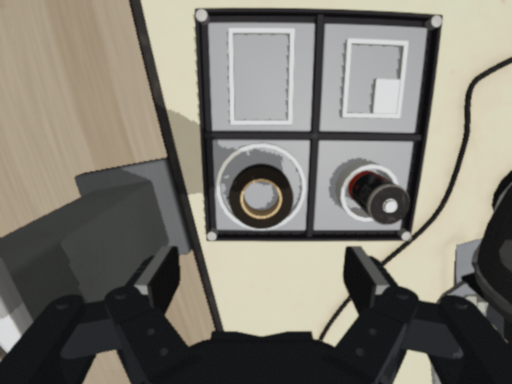

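The tape lies in the dish (centre (262,196), inside the ring) and the cell stands upright. Next is the L bracket.

Request:
servo_tool(rows=[-0.1,0.0128,-0.03,0,0,0,0,-0.136,0.0128,0,0,0,0,0,-0.136,0.0128,0,0,0,0,0,-0.136,0.0128,0,0,0,0,0,-0.136,0.0128,0,0,0,0,0,-0.136,0.0128,0,0,0,0,0,-0.136,0.0128,0,0,0,0,0,-0.136,0.0128,0,0,0,0,0])

```text
time_s: 15.88
tcp_pos: [0.4758, -0.1174, 0.1402]
eef_rot: [-2.4, -2.024, 0.003]
force: [0.9, 0.1, 0.4]
width: 1.005
gripper_force: 0.0
```

Request:
servo_tool(rows=[-0.136,0.0128,0,0,0,0,0,-0.136,0.0128,0,0,0,0,0,-0.136,0.0128,0,0,0,0,0,-0.136,0.0128,0,0,0,0,0,-0.132,0.0128,0,0,0,0,0,0,0,0,0,0,-0.0387,0,0,0,0,0,0,-0.0387,0,0,0,0,0,0,-0.0387,0])

```text
time_s: 16.55
tcp_pos: [0.4608, -0.319, 0.1396]
eef_rot: [-1.988, -2.428, 0.0]
force: [0.3, 0.2, 0.3]
width: 0.998
gripper_force: 0.0
```

Request:
servo_tool(rows=[0,0,0,0,0,-0.0387,0,0,0,0,0,0,-0.0387,0,0,0,0,0,0,-0.0387,0,0,0,0,0,0,-0.0387,0,0,0,0,0,0,-0.0387,0,0,0,0,0,0,-0.0387,0,0,0,0,0,0,0,0,0,0,0,0,0,0,0])

```text
time_s: 17.22
tcp_pos: [0.4613, -0.3183, 0.1402]
eef_rot: [-1.003, -2.975, -0.002]
force: [-0.3, -0.9, -0.3]
width: 1.002
gripper_force: 0.0
```

```bash
cat >> h.py <<'E'
def lbr(im,C,z=.014):
    h,s,v=hs(im)
    for a,c,mm in blobs((s>140)&(h>20)&(h<35)&(v>100),60):
        cnt=cv2.findContours(mm.astype(np.uint8),0,2)[0][0]
        w=cast(cnt.reshape(-1,2),z,C)[:,:2].astype(np.float32);r=cv2.minAreaRect(w)
        cen=cast(np.argwhere(mm)[:,::-1],z,C)[:,:2].mean(0)
        bx=cv2.boxPoints(r);far=bx[np.argmax(np.linalg.norm(bx-cen,axis=1))]
        print('yel',a,np.round(c),'rect',np.round(r[0],4),np.round(r[1],4),round(r[2],2),'cen',cen.round(4),'opencorner',far.round(4),'ext v',int(np.median(v[mm])))
E
python3 - <<'E'
from h import *
go(.4615,-.3195,.10,143)
im,C=snap('w10');lbr(im,C)
E
```

```text
t 17.22 pos [ 0.4613 -0.3183  0.1402] yaw 142.75 tilt [-0.0018  0.0019] shift [-0.0033 -0.0029  0.134 ] rows 0.9644942148698529
turn tool z -0.0014 rows 0.03549122491508677
shift if turned first [-0.003  -0.0028  0.134 ]
full turn rotvec [ 0.0002 -0.0008 -0.0014]
yel 487 [265. 195.] rect [ 0.4692 -0.3261] [0.039  0.0273] 52.74 cen [ 0.4685 -0.3187] opencorner [ 0.4683 -0.3499] ext v 175
yel 577 [397. 221.] rect [ 0.5773 -0.2263] [0.0282 0.0392] 8.29 cen [ 0.5747 -0.2262] opencorner [ 0.594  -0.2437] ext v 174
```

Request:
servo_tool(rows=[-0.003,-0.004,0.08,0,0,0,0,0,0,0.12,0,0,0,0,0,0,0.12,0,0,0,0,0,0,0.08,0,0,0,0,0,0,0.03,0,0,0,0,0,0,0,0,0,0,0,0,0,0,0,0,0,0,0,0,0,0,0,0,0], force=40)

```text
time_s: 17.93
tcp_pos: [0.4634, -0.3207, 0.0142]
eef_rot: [0.998, 2.976, -0.001]
force: [1.3, -0.4, 1.3]
width: 1.001
gripper_force: 0.0
```

Run:
```python
from h import *
go(.4613,-.3198,.003,142.7)
im,C=snap('w11');lbr(im,C)
```

```text
t 17.93 pos [ 0.4634 -0.3207  0.0142] yaw 142.91 tilt [ 0.0023 -0.0014] shift [ 0.0075 -0.0017  0.0374] rows 0.2743827710901307
turn tool z 0.0011 rows 0.028852091477613882
shift if turned first [ 0.0074 -0.0017  0.0374]
full turn rotvec [0.0001 0.0009 0.0011]
yel 1379 [269. 254.] rect [ 0.4695 -0.3263] [0.039 0.028] 54.85 cen [ 0.4686 -0.3189] opencorner [ 0.4697 -0.3503] ext v 192
yel 784 [492. 281.] rect [ 0.5767 -0.2232] [0.0283 0.0328] 8.49 cen [ 0.57   -0.2205] opencorner [ 0.5931 -0.2373] ext v 190
```

Request:
servo_tool(rows=[0.007,-0.001,0.02,0,0,0,0,0,0,0.0174,0,0,0,0,0,0,0,0,0,0,0,0,0,0,0,0,0,0.25,0,0,0,0,0,0,0.45,0,0,0,0,0,0,0.6,0,0,0,0,0,0,0.7,0,0,0,0,0,0,0.7])

```text
time_s: 18.65
tcp_pos: [0.4604, -0.3192, 0.0018]
eef_rot: [0.998, 2.978, -0.0]
force: [-1.1, 0.1, 3.8]
width: 0.453
gripper_force: 40.2
```

Request:
servo_tool(rows=[0,0,0,0,0,0,0.7,0,0,0,0,0,0,0.7,0,0,0,0,0,0,0.7])

```text
time_s: 18.9
tcp_pos: [0.4604, -0.3192, 0.0018]
eef_rot: [0.998, 2.978, -0.0]
force: [-1.0, 1.0, 6.6]
width: 0.452
gripper_force: 40.3
```

Request:
servo_tool(rows=[0,0,-0.04,0,0,0,0.7,0,0,-0.08,0,0,0,0.7,0,0,-0.12,0,0,0,0.7,0,0,-0.12,0,0,0,0.7,0,0,-0.12,0,0,-0.0382,0.7,0,0,0,0,0,-0.0382,0.7,0,0,0,0,0,-0.0382,0.7,0,0,0,0,0,-0.0382,0.7])

```text
time_s: 19.57
tcp_pos: [0.4604, -0.3195, 0.147]
eef_rot: [0.252, 3.13, -0.003]
force: [0.9, 0.5, -0.7]
width: 0.45
gripper_force: 40.3
```

Request:
servo_tool(rows=[0,0,0,0,0,0,0.7,0,0,0,0,0,0,0.7,0,0,0,0,0,0,0.7])

```text
time_s: 19.82
tcp_pos: [0.4601, -0.3191, 0.1455]
eef_rot: [-0.267, -3.13, -0.0]
force: [0.4, -0.7, 0.6]
width: 0.45
gripper_force: 40.4
```

Run:
```python
from h import *
go(.57,.265,.145,170.2)
s=telemetry.observe();print(s['width'],s['gripper_force'])
im,C=snap('w12')
lbr(im,C,s['tcp_pos'][2]+.0122)
M=R.from_rotvec(s['eef_rot']).as_matrix();print(s['tcp_pos'],M[:,0],s['q'])
```

```text
t 19.82 pos [ 0.4601 -0.3191  0.1455] yaw 170.25 tilt [-0.0001  0.0002] shift [-3.150e-02  1.981e+00  1.900e-03] rows 14.25381870392425
turn tool z 0.0003 rows 0.00764362100470279
shift if turned first [-2.9600e-02  1.9811e+00  1.5000e-03]
full turn rotvec [ 0.0001 -0.      0.0003]
0.4504794323178655 40.351086258888245
yel 1560 [272. 272.] rect [ 0.4717 -0.3205] [0.0396 0.0275] 80.17 cen [ 0.4678 -0.3145] opencorner [ 0.4819 -0.3424] ext v 185
yel 431 [360. 269.] rect [ 0.4764 -0.2687] [0.0124 0.019 ] 7.76 cen [ 0.4747 -0.2681] opencorner [ 0.4838 -0.2773] ext v 185
[ 0.46008362 -0.31913252  0.14545763] [-9.85570027e-01  1.69268170e-01  8.94692732e-05] [ 1.11545771  0.51214194 -0.80539712  1.87312687  0.45003455  0.94764401
  1.50449636]
```

Request:
servo_tool(rows=[-0.0043,0.1,0,0,0,0,0.7,-0.0043,0.13,0,0,0,0,0.7,-0.0043,0.13,0,0,0,0,0.7,-0.0043,0.13,0,0,0,0,0.7,-0.0043,0.13,0,0,0,0,0.7,-0.0043,0.13,0,0,0,0,0.7,-0.0043,0.13,0,0,0,0,0.7,-0.0043,0.13,0,0,0,0,0.7])

```text
time_s: 20.53
tcp_pos: [0.5207, -0.0202, 0.1455]
eef_rot: [0.265, 3.13, -0.001]
force: [1.0, -0.2, -0.1]
width: 0.451
gripper_force: 40.4
```

Request:
servo_tool(rows=[-0.0043,0.13,0,0,0,0,0.7,-0.0043,0.13,0,0,0,0,0.7,-0.0043,0.13,0,0,0,0,0.7,-0.0043,0.13,0,0,0,0,0.7,-0.0043,0.13,0,0,0,0,0.7,-0.0043,0.13,0,0,0,0,0.7,-0.0043,0.13,0,0,0,0,0.7,-0.0043,0.14,0,0,0,0,0.7])

```text
time_s: 21.2
tcp_pos: [0.5831, 0.2879, 0.1451]
eef_rot: [-0.265, -3.13, 0.002]
force: [1.7, -0.3, 0.6]
width: 0.45
gripper_force: 40.4
```

Request:
servo_tool(rows=[0,0,0,0,0,0,0.7,0,0,0,0,0,0,0.7,0,0,0,0,0,0,0.7,0,0,0,0,0,0,0.7])

```text
time_s: 21.53
tcp_pos: [0.5832, 0.2849, 0.145]
eef_rot: [-0.265, -3.13, 0.003]
force: [0.8, -0.8, 0.2]
width: 0.452
gripper_force: 40.4
```

Run:
```python
from h import *
go(.6046,.2864,.06,170.2)
s=telemetry.observe();im,C=snap('w13')
lbr(im,C,s['tcp_pos'][2]+.0122)
c,sn=np.cos(np.radians(-9.8)),np.sin(np.radians(-9.8));Rm=np.array([[c,-sn],[sn,c]])
ctr=np.array([.5586,.244]);o=im[:,:,::-1].copy()
for q,(a,b) in dict(cor=(.027,.033),obl=(.028,.04)).items():
    k=ctr+Rm@(np.array([.05,.05]) if q=='cor' else np.array([-.05,.05]))
    P=[np.r_[k+Rm@np.array(v),.014] for v in((-a,-b),(a,-b),(a,b),(-a,b))]
    cv2.polylines(o,[proj(P,C).round().astype(int)],True,(0,0,255),1)
P=[np.r_[ctr+Rm@np.array(v),.014] for v in((-.106,-.106),(.106,-.106),(.106,.106),(-.106,.106))]
cv2.polylines(o,[proj(P,C).round().astype(int)],True,(255,0,0),1)
cv2.imwrite('pics/w13.png',cv2.resize(o,(768,576),interpolation=cv2.INTER_NEAREST))
```

```text
t 21.53 pos [0.5832 0.2849 0.145 ] yaw 170.32 tilt [-0.0003 -0.0016] shift [-0.0694  0.0174  0.2832] rows 2.101254086548921
turn tool z 0.0007 rows 0.016852969198938212
shift if turned first [-0.0694  0.0171  0.2832]
full turn rotvec [-0.0005 -0.      0.0007]
yel 1543 [272. 271.] rect [0.5946 0.2836] [0.0393 0.0276] 81.57 cen [0.5905 0.2894] opencorner [0.6053 0.2621] ext v 199
```

View pics/w13.png

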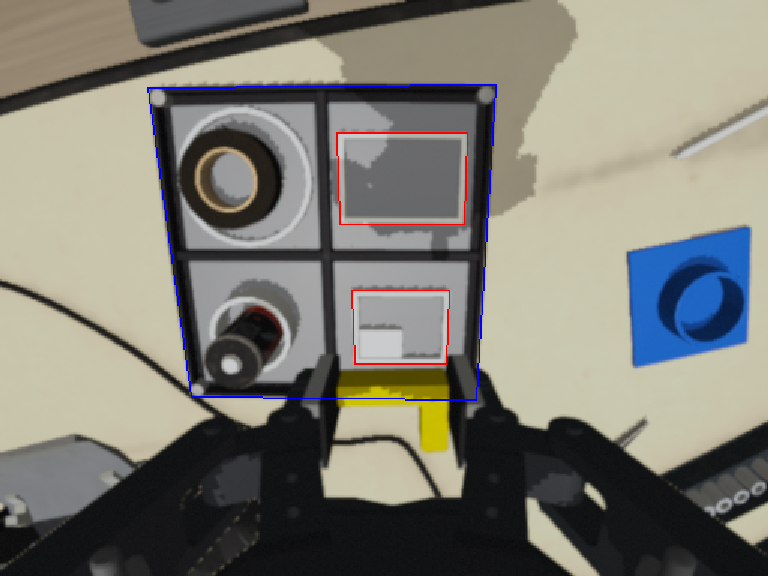

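The caddy model lines up with the image (blue and red outlines on the rim and lips). The bracket's short leg is at +x,+y, clear of the pocket block at (380,343). I move over and down.

Request:
servo_tool(rows=[-0.03,0.008,0.08,0,0,0,0.7,-0.0394,0.009,0.1,0,0,0,0.7,0,0,0.1,0,0,0,0.7,0,0,0,0,0,0,0.7,0,0,0,0,0,0,0.7,0,0,0,0,0,0,0.7,0,0,0,0,0,0,0.7])

```text
time_s: 22.17
tcp_pos: [0.6053, 0.2888, 0.0639]
eef_rot: [0.262, 3.128, 0.003]
force: [-0.1, 0.9, 0.8]
width: 0.454
gripper_force: 40.4
```

Run:
```python
from h import *
s=telemetry.observe();go(.6046,.2864,.0105,170.2)
im,C=snap('w14');lbr(im,C,s['tcp_pos'][2]+.0122)
```

```text
t 22.17 pos [0.6053 0.2888 0.0639] yaw 170.44 tilt [0.0028 0.0017] shift [ 0.0014 -0.0085  0.1779] rows 1.2813915021793363
turn tool z 0.0013 rows 0.03289387549154606
shift if turned first [ 0.001  -0.0082  0.1779]
full turn rotvec [0.0007 0.0008 0.0013]
yel 1602 [272. 271.] rect [0.6164 0.2876] [0.0399 0.0275] 80.29 cen [0.6124 0.2933] opencorner [0.6265 0.2656] ext v 217
```

Request:
servo_tool(rows=[0,-0.0085,0.04,0,0,0,0.7,0,0,0.06,0,0,0,0.7,0,0,0.04,0,0,0,0.7,0,0,0,0,0,0,0.7,0,0,0,0,0,0,0.7,0,0,0,0,0,0,0.7])

```text
time_s: 22.72
tcp_pos: [0.6041, 0.286, 0.0199]
eef_rot: [0.261, 3.13, 0.001]
force: [-0.3, 0.1, -0.7]
width: 0.452
gripper_force: 40.4
```

Run:
```python
from h import *
s=telemetry.observe();go(.6046,.2864,.0105,170.2)
im,C=snap('w14');lbr(im,C,s['tcp_pos'][2]+.0122)
```

```text
t 22.72 pos [0.6041 0.286  0.0199] yaw 170.47 tilt [0.0004 0.0006] shift [-0.0014  0.0014  0.0312] rows 0.22475060447133333
turn tool z 0.0015 rows 0.03738339849982279
shift if turned first [-0.0014  0.0015  0.0312]
full turn rotvec [0.0002 0.0001 0.0015]
yel 1596 [272. 271.] rect [0.6152 0.2848] [0.0396 0.0274] 80.38 cen [0.6112 0.2906] opencorner [0.6254 0.263 ] ext v 217
```

Request:
servo_tool(rows=[-0.003,0,0.015,0,0,0,0.7,0,0,0.016,0,0,0,0.7,0,0,0,0,0,0,0.7,0,0,0,0,0,0,0.7,0,0,0,0,0,0,0.7])

```text
time_s: 23.18
tcp_pos: [0.6047, 0.2853, 0.0099]
eef_rot: [-0.261, -3.13, 0.0]
force: [-0.2, -0.7, -0.2]
width: 0.454
gripper_force: 40.4
```

Request:
servo_tool(rows=[0,0,0,0,0,0,0.45,0,0,0,0,0,0,0.35,0,0,0,0,0,0,0.3,0,0,-0.03,0,0,0,0.2,0,0,-0.08,0,0,0,0,0,0,-0.12,0,0,0,0,0.05,0,-0.12,0,0,0,0,0.05,0,-0.1,0,0,0,0])

```text
time_s: 23.85
tcp_pos: [0.5756, 0.29, 0.1473]
eef_rot: [0.264, 3.13, -0.0]
force: [0.3, 0.7, 1.3]
width: 1.0
gripper_force: 0.0
```

Request:
servo_tool(rows=[0,0,0,0,0,0,0,0,0,0,0,0,0,0,0,0,0,0,0,0,0,0,0,0,0,0,0,0])

```text
time_s: 24.18
tcp_pos: [0.5752, 0.2891, 0.1436]
eef_rot: [-0.263, -3.129, 0.003]
force: [-1.0, -0.1, 0.4]
width: 1.005
gripper_force: 0.0
```

Run:
```python
from h import *
im,C=snap('w15');lbr(im,C,.022)
go(.57,-.31,.16,80)
# transformer orientation from w12/w6/w10
for n in('w6','w10'):
    d=np.load(f'pics/{n}.npz');C=cal('wrist',dict(eef_rot=d['r'],tcp_pos=d['p']));im=d['im']
    print(n,proj([[.572,-.314,.02]],C))
```

```text
yel 488 [268. 225.] rect [0.6159 0.2839] [0.0384 0.0288] 81.72 cen [0.6117 0.2896] opencorner [0.6274 0.2628] ext v 195
t 24.23 pos [0.5751 0.2892 0.1435] yaw 170.4 tilt [-0.0021 -0.0018] shift [-0.3161 -1.9722 -0.0516] rows 14.374715973769602
turn tool z 0.5022 rows 12.626335299353595
shift if turned first [-1.9698  0.3301 -0.0552]
full turn rotvec [-1.000e-03  1.000e-04  5.022e-01]
w6 [[368.88079112 261.48515536]]
w10 [[327.20413802 268.40170375]]
```

Request:
servo_tool(rows=[-0.0169,-0.1,-0.01,0,0,0,0,-0.0169,-0.1262,-0.003,0,0,0,0,-0.0169,-0.1262,-0.003,0,0,0,0,-0.0169,-0.1262,-0.003,0,0,0,0,-0.0169,-0.1262,-0.003,0,0,0,0,-0.0169,-0.1262,-0.003,0,0,0,0,-0.0169,-0.1262,-0.003,0,0,0,0,-0.0169,-0.1262,-0.003,0,0,0,0])

```text
time_s: 24.9
tcp_pos: [0.5655, -0.0096, 0.1533]
eef_rot: [-0.262, -3.129, 0.0]
force: [0.1, -0.5, 0.5]
width: 1.001
gripper_force: 0.0
```

Request:
servo_tool(rows=[-0.0169,-0.1262,-0.003,0,0,0,0,-0.0169,-0.1262,-0.003,0,0,0,0,-0.0169,-0.1262,-0.003,0,0,0,0,-0.0169,-0.1262,-0.003,0,0,0,0,-0.0169,-0.1262,-0.003,0,0,0,0,-0.0169,-0.1262,-0.003,0,0,0,0,-0.0169,-0.1262,-0.003,0,0,0,0,-0.0169,-0.1262,-0.003,0,0,0,0])

```text
time_s: 25.57
tcp_pos: [0.555, -0.315, 0.1602]
eef_rot: [-0.262, -3.129, -0.001]
force: [0.1, 0.4, 0.3]
width: 0.999
gripper_force: 0.0
```

Request:
servo_tool(rows=[0,0,0,0,0,0.0391,0,0,0,0,0,0,0.0391,0,0,0,0,0,0,0.0391,0,0,0,0,0,0,0.0391,0,0,0,0,0,0,0.0391,0,0,0,0,0,0,0.0391,0,0,0,0,0,0,0.0391,0,0,0,0,0,0,0.0391,0])

```text
time_s: 26.23
tcp_pos: [0.5554, -0.3129, 0.1601]
eef_rot: [-1.715, -2.629, 0.0]
force: [0.7, -0.6, 0.1]
width: 1.004
gripper_force: 0.0
```

Request:
servo_tool(rows=[0,0,0,0,0,0.0391,0,0,0,0,0,0,0.0391,0,0,0,0,0,0,0.0391,0,0,0,0,0,0,0.0391,0,0,0,0,0,0,0.0391,0,0,0,0,0,0,0.0391,0,0,0,0,0,0,0,0,0,0,0,0,0,0,0])

```text
time_s: 26.9
tcp_pos: [0.5557, -0.3127, 0.1605]
eef_rot: [-2.539, -1.849, 0.002]
force: [0.3, 0.9, -0.3]
width: 1.004
gripper_force: 0.0
```

```bash
cat >> h.py <<'E'
def trf(im,C,ex,z=.034,r=70):
    "dark core top 20x40 at z; white flanges"
    h,s,v=hs(im);P=proj([ex],C)[0].astype(int)
    b=box(max(P[1]-r,0),P[1]+r,max(P[0]-r,0),P[0]+r)
    print('exp',P)
    for nm,m in(('dark',(v<105)&(s<90)),('white',(s<40)&(v>195)),('copper',((h<15)|(h>170))&(s>110)&(v>60))):
        for a,c,mm in blobs(b&m,25):
            w=cast(cv2.findContours(mm.astype(np.uint8),0,2)[0][0].reshape(-1,2),z,C)[:,:2].astype(np.float32);q=cv2.minAreaRect(w)
            print(nm,a,c.round(),np.round(q[0],4),np.round(q[1],4),round(q[2],1))
E
python3 - <<'E'
from h import *
go(.57,-.314,.1,72)
im,C=snap('w16');trf(im,C,[.57,-.314,.03])
E
```

```text
t 26.9 pos [ 0.5557 -0.3127  0.1605] yaw 72.12 tilt [-0.0017  0.0004] shift [0.0105 0.0471 0.2017] rows 1.4916925039009312
turn tool z 0.0007 rows 0.017143971152238424
shift if turned first [0.0106 0.0467 0.2017]
full turn rotvec [-0.0006  0.      0.0007]
exp [275 185]
dark 879 [280. 187.] [ 0.5745 -0.3149] [0.0511 0.0239] 68.3
```

Run:
```python
from h import *
im=np.load('pics/w16.npz')['im'][130:250,220:340,::-1]
d=np.load('pics/w15.npz')['im'];a=d[20:260,60:360,::-1]
W=np.zeros((480,800,3),np.uint8)
W[:480,:480]=cv2.resize(im,(480,480),interpolation=cv2.INTER_NEAREST);W[:256,480:]=cv2.resize(a,(320,256))
cv2.imwrite('pics/c2.png',W)
```

```text
(no output)
```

View pics/c2.png

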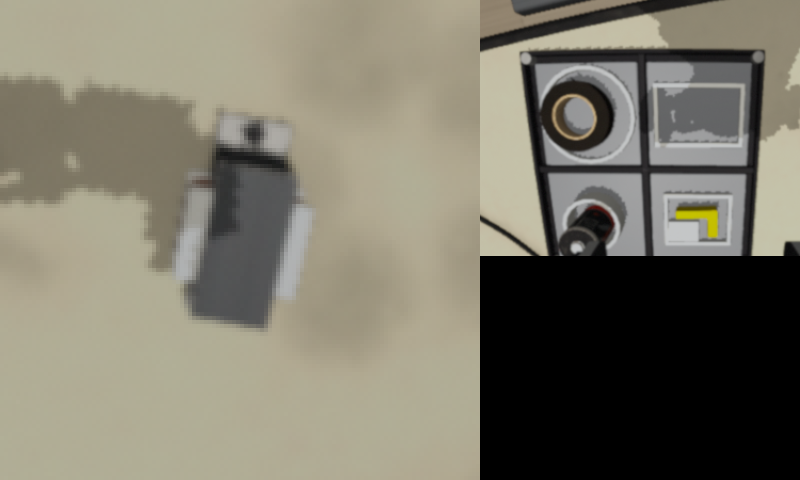

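Run:
```python
from h import *
d=np.load('pics/w16.npz');C=cal('wrist',dict(eef_rot=d['r'],tcp_pos=d['p']))
p=np.array([[217,165],[296,175],[268,328],[190,317]])/4+[220,130]-.4
w=cast(p,.034,C)[:,:2];print(w.round(4),w.mean(0),np.linalg.norm(np.diff(w,axis=0),axis=1))
l=(w[0]+w[1]-w[2]-w[3]);a=np.degrees(np.arctan2(l[1],l[0]));print('long axis',a)
l=(w[1]+w[2]-w[0]-w[3]);print('short axis',np.degrees(np.arctan2(l[1],l[0])))
go(*w.mean(0),.004,a)
```

```text
[[ 0.5728 -0.2988]
 [ 0.5904 -0.307 ]
 [ 0.5727 -0.3429]
 [ 0.5548 -0.334 ]] [ 0.57267282 -0.32070034] [0.01942746 0.04000073 0.02001673]
long axis 63.38724417693402
short axis -25.748515592211206
t 26.95 pos [ 0.5558 -0.3127  0.1607] yaw 72.14 tilt [-0.0014  0.0005] shift [-0.0082  0.0626  0.5222] rows 3.7839374027641877
turn tool z 0.0486 rows 1.2224395340438572
shift if turned first [0.0013 0.0624 0.5223]
full turn rotvec [-0.0005  0.      0.0486]
```

The core top corners measure 20 x 40 mm as they should, with the centre at (0.5727, -0.3207) and the long axis at 63.9°. The inset shows the L seated in its pocket. I descend.

Request:
servo_tool(rows=[0,0,0,0,0,0.0229,0,0,0,0,0,0,0.0229,0,0.0013,0.0312,0.08,0,0,0,0,0,0.0312,0.1,0,0,0,0,0,0,0.12,0,0,0,0,0,0,0.1,0,0,0,0,0,0,0.035,0,0,0,0,0,0,0,0,0,0,0])

```text
time_s: 27.62
tcp_pos: [0.5706, -0.3197, 0.0276]
eef_rot: [-2.662, -1.657, 0.005]
force: [0.2, -0.6, -0.5]
width: 0.999
gripper_force: 0.0
```

Request:
servo_tool(rows=[0,0,0,0,0,0,0,0,0,0,0,0,0,0,0,0,0,0,0,0,0])

```text
time_s: 27.87
tcp_pos: [0.5746, -0.3214, 0.0335]
eef_rot: [2.666, 1.656, 0.003]
force: [-0.7, -0.0, 0.4]
width: 1.001
gripper_force: 0.0
```

Run:
```python
from h import *
go(.5727,-.3207,.007,63.9)
im,C=snap('w17');trf(im,C,[.5727,-.3207,.034],r=110)
```

```text
t 27.87 pos [ 0.5746 -0.3214  0.0335] yaw 63.7 tilt [ 0.0036 -0.0017] shift [-0.0009 -0.007   0.0882] rows 0.6368935133884229
turn tool z -0.0011 rows 0.028591753267149432
shift if turned first [-0.0008 -0.0067  0.0883]
full turn rotvec [ 0.0013 -0.     -0.0011]
exp [257 250]
dark 3969 [267. 235.] [ 0.578  -0.3153] [0.0553 0.0465] 19.4
dark 9207 [244. 316.] [ 0.5604 -0.3565] [0.1088 0.1448] 55.9
```

Request:
servo_tool(rows=[0,-0.005,0.03,0,0,0,0,0,0,0.03,0,0,0,0,0,0,0.024,0,0,0,0,0,0,0,0,0,0,0,0,0,0,0,0,0,0,0,0,0,0,0,0,0.25,0,0,0,0,0,0,0.45,0,0,0,0,0,0,0.6], force=50)

```text
time_s: 28.58
tcp_pos: [0.572, -0.3201, 0.0062]
eef_rot: [2.668, 1.657, 0.001]
force: [-0.1, 0.7, -0.0]
width: 0.606
gripper_force: 0.0
```

Request:
servo_tool(rows=[0,0,0,0,0,0,0.7,0,0,0,0,0,0,0.8,0,0,0,0,0,0,0.8,0,0,0,0,0,0,0.8])

```text
time_s: 28.92
tcp_pos: [0.5722, -0.3202, 0.0064]
eef_rot: [2.668, 1.657, 0.001]
force: [0.3, -0.0, 4.3]
width: 0.356
gripper_force: 49.7
```

Request:
servo_tool(rows=[0,0,-0.04,0,0,0,0.8,0,0,-0.08,0,0,0,0.8,0,0,-0.11,0,0,0,0.8,0,0,-0.12,0,0,0,0.8,0,0,-0.1,0,0,-0.0306,0.8,0,0,0,0,0,-0.0306,0.8,0,0,0,0,0,-0.0306,0.8,0,0,0,0,0,0,0.8])

```text
time_s: 29.58
tcp_pos: [0.5714, -0.3201, 0.1419]
eef_rot: [2.399, 2.027, 0.0]
force: [-0.1, -0.3, -1.2]
width: 0.359
gripper_force: 49.7
```

Request:
servo_tool(rows=[0,0,0,0,0,0,0.8,0,0,0,0,0,0,0.8,0,0,0,0,0,0,0.8])

```text
time_s: 29.83
tcp_pos: [0.5713, -0.3198, 0.1404]
eef_rot: [-2.404, -2.021, 0.001]
force: [-0.5, 0.0, -1.4]
width: 0.359
gripper_force: 49.7
```

Run:
```python
from h import *
s=telemetry.observe();print(s['width'],s['gripper_force'])
go(.5176,.3016,.14,80.2)
im,C=snap('w18');trf(im,C,s['tcp_pos']+[0,0,.028],z=s['tcp_pos'][2]+.0276,r=75)
```

```text
0.3587192344392647 49.694920169063295
t 29.83 pos [ 0.5713 -0.3198  0.1404] yaw 80.1 tilt [-0.001   0.0004] shift [ 2.0097 -0.5325  0.0024] rows 14.956999949772563
turn tool z -0.0006 rows 0.014385642904836628
shift if turned first [ 2.0106e+00 -5.2890e-01  1.3000e-03]
full turn rotvec [-0.0003 -0.0001 -0.0006]
exp [261 277]
dark 14704 [261. 294.] [ 0.57   -0.3242] [0.0831 0.0789] 80.1
copper 50 [236. 243.] [ 0.5628 -0.3002] [0.0045 0.0023] 78.6
copper 39 [287. 244.] [ 0.5858 -0.3045] [0.004  0.0023] 81.6
copper 52 [275. 326.] [ 0.5731 -0.3495] [0.009  0.0018] 85.5
```

Request:
servo_tool(rows=[0.1,-0.03,0,0,0,0,0.8,0.1256,-0.0333,0,0,0,0,0.8,0.1256,-0.0333,0,0,0,0,0.8,0.1256,-0.0333,0,0,0,0,0.8,0.1256,-0.0333,0,0,0,0,0.8,0.1256,-0.0333,0,0,0,0,0.8,0.1256,-0.0333,0,0,0,0,0.8,0.1256,-0.0333,0,0,0,0,0.8])

```text
time_s: 30.55
tcp_pos: [0.5434, -0.0153, 0.1409]
eef_rot: [2.404, 2.022, -0.0]
force: [0.9, -0.5, -0.3]
width: 0.357
gripper_force: 49.7
```

Request:
servo_tool(rows=[0.1256,-0.0333,0,0,0,0,0.8,0.1256,-0.0333,0,0,0,0,0.8,0.1256,-0.0333,0,0,0,0,0.8,0.1256,-0.0333,0,0,0,0,0.8,0.1256,-0.0333,0,0,0,0,0.8,0.1256,-0.0333,0,0,0,0,0.8,0.1256,-0.0333,0,0,0,0,0.8,0.1,-0.0333,0,0,0,0,0.8])

```text
time_s: 31.22
tcp_pos: [0.5144, 0.2896, 0.141]
eef_rot: [-2.402, -2.024, -0.002]
force: [0.3, -0.2, -1.5]
width: 0.358
gripper_force: 49.7
```

Request:
servo_tool(rows=[0.025,-0.003,0,0,0,0,0.8,0,0,0,0,0,0,0.8,0,0,0,0,0,0,0.8,0,0,0,0,0,0,0.8,0,0,0,0,0,0,0.8])

```text
time_s: 31.63
tcp_pos: [0.5162, 0.2912, 0.1406]
eef_rot: [2.405, 2.019, -0.002]
force: [-0.0, 0.4, -2.0]
width: 0.357
gripper_force: 49.7
```

Run:
```python
from h import *
s=telemetry.observe();print(s['width'],s['gripper_force'])
go(.5176,.3016,.05,80.2)
```

```text
0.3574077248337118 49.71800228431903
t 31.63 pos [0.5162 0.2912 0.1406] yaw 80.02 tilt [-0.0001 -0.0015] shift [ 0.0355 -0.0016  0.3018] rows 2.1863303123512425
turn tool z -0.001 rows 0.02539852570604245
shift if turned first [ 0.035  -0.0014  0.3019]
full turn rotvec [ 0.0001  0.0005 -0.001 ]
```

Request:
servo_tool(rows=[0.015,0,0.08,0,0,0,0.8,0.01,0,0.12,0,0,0,0.8,0,0,0.1,0,0,0,0.8,0,0,0,0,0,0,0.8,0,0,0,0,0,0,0.8,0,0,0,0,0,0,0.8,0,0,0,0,0,0,0.8,0,0,0,0,0,0,0.8])

```text
time_s: 32.3
tcp_pos: [0.5182, 0.3015, 0.053]
eef_rot: [2.403, 2.022, 0.005]
force: [-0.2, 0.1, -0.5]
width: 0.357
gripper_force: 49.9
```

Run:
```python
from h import *
go(.5176,.3016,.015,80.2)
```

```text
t 32.3 pos [0.5182 0.3015 0.053 ] yaw 80.17 tilt [0.0031 0.0017] shift [-0.0002 -0.0023  0.1266] rows 0.911186289251499
turn tool z -0.0002 rows 0.004779438552336538
shift if turned first [ 0.     -0.0019  0.1266]
full turn rotvec [ 0.0009 -0.0007 -0.0002]
```

Position is good. I lower to about 0.0145.

Request:
servo_tool(rows=[0,-0.001,0.04,0,0,0,0.8,0,0,0.045,0,0,0,0.8,0,0,0.035,0,0,0,0.8,0,0,0,0,0,0,0.8,0,0,0,0,0,0,0.8,0,0,0,0,0,0,0.8])

```text
time_s: 32.8
tcp_pos: [0.516, 0.3007, 0.0138]
eef_rot: [-2.403, -2.024, 0.002]
force: [-0.3, -0.3, -0.9]
width: 0.357
gripper_force: 52.4
```

Request:
servo_tool(rows=[0,0,0,0,0,0,0.8,0,0,0,0,0,0,0.55,0,0,0,0,0,0,0.45,0,0,0,0,0,0,0.35,0,0,-0.03,0,0,0,0.2,0,0,-0.08,0,0,0,0,0,0,-0.12,0,0,0,0,0,0,-0.12,0,0,0,0])

```text
time_s: 33.47
tcp_pos: [0.5157, 0.3007, 0.121]
eef_rot: [-2.402, -2.024, 0.003]
force: [0.5, 0.7, 0.0]
width: 0.999
gripper_force: 0.0
```

Request:
servo_tool(rows=[-0.1,0,-0.1,0,0,0,0,-0.1,0,-0.05,0,0,0,0,0,0,0,0,0,0,0,0,0,0,0,0,0,0,0,0,0,0,0,0,0,0,0,0,0,0,0,0])

```text
time_s: 33.97
tcp_pos: [0.5059, 0.2434, 0.164]
eef_rot: [-2.401, -2.025, 0.0]
force: [0.6, 0.1, -0.6]
width: 1.004
gripper_force: 0.0
```

Run:
```python
from h import *
s=telemetry.observe();print(s['time_s'],s['tcp_pos'],s['width'],s['force'])
im,C=snap('w20');lbr(im,C,.022);h,sa,v=hs(im)
print('transformer');trf(im,C,[.5176,.3016,.042],z=.042,r=60)
# tape: ellipse of the dark roll, centre at mid height .0175 and size
P=proj([[.5005,.203,.018]],C)[0].astype(int);b=box(max(P[1]-55,0),P[1]+55,P[0]-55,P[0]+55)
for a,c,mm in blobs(b&(v<70),300):
    cnt=max(cv2.findContours(mm.astype(np.uint8),0,2)[0],key=cv2.contourArea)
    w=cast(cnt.reshape(-1,2),.022,C)[:,:2].astype(np.float32);print('tape?',a,c.round(),np.round(cv2.minEnclosingCircle(w)[0],4),cv2.minEnclosingCircle(w)[1])
# look-alikes in top view before/after
t0=np.load('pics/top0.npy').astype(int);t1=optics.camera('top').astype(int);D=np.abs(t0-t1).max(2)
for n,x in dict(small=(328,225),U=(369,183),Lwas=(399,219)).items(): print(n,D[x[1]-9:x[1]+10,x[0]-10:x[0]+11].max(),D[x[1]-9:x[1]+10,x[0]-10:x[0]+11].mean().round(1))
```

```text
33.9667 [0.50590448 0.24339537 0.16395797] 1.0035971763086786 [ 0.64405718  0.14067993 -0.58668683]
yel 527 [359. 123.] rect [0.6157 0.2839] [0.0382 0.0282] 82.6 cen [0.6116 0.2899] opencorner [0.6273 0.2631] ext v 218
transformer
exp [263 128]
dark 3676 [261. 123.] [0.5203 0.2987] [0.1069 0.1071] 80.3
dark 43 [258. 151.] [0.5084 0.2813] [0.0049 0.0115] 70.8
white 175 [204.  98.] [0.4705 0.338 ] [0.0481 0.0028] 77.5
white 36 [213.  74.] [0.4815 0.3554] [0.0051 0.0044] 78.2
white 735 [268. 115.] [0.5182 0.3033] [0.0719 0.0504] 79.9
white 39 [268. 104.] [0.5254 0.3219] [0.0052 0.0054] 80.4
white 115 [248. 129.] [0.5036 0.3027] [0.0226 0.0037] 79.5
white 156 [276. 130.] [0.5289 0.2974] [0.0245 0.0052] 78.2
white 77 [206. 182.] [0.455  0.2618] [0.0119 0.0069] 80.2
white 117 [263. 184.] [0.5085 0.2491] [0.005  0.0388] 80.3
tape? 3852 [261. 217.] [0.5056 0.2091] 0.07945852726697922
small 8 2.4
U 7 2.2
Lwas 101 21.9
```

Run:
```python
from h import *
for n in('w9','w20'):
    d=np.load(f'pics/{n}.npz');C=cal('wrist',dict(eef_rot=d['r'],tcp_pos=d['p']));h,s,v=hs(d['im'])
    P=proj([[.5005,.203,.018]],C)[0].astype(int);b=box(P[1]-50,P[1]+50,P[0]-50,P[0]+50)
    m=cv2.morphologyEx((b&(v<70)).astype(np.uint8),cv2.MORPH_OPEN,cv2.getStructuringElement(2,(11,11)))
    for a,c,mm in blobs(m,300):
        w=cast(cv2.findContours(mm.astype(np.uint8),0,1)[0][0].reshape(-1,2),.027,C)[:,:2].astype(np.float32);q=cv2.fitEllipse(w);print(n,a,c.round(),np.round(q[0],4),np.round(q[1],4))
```

```text
w9 853 [260. 176.] [0.5017 0.215 ] [0.028 0.048]
w20 612 [262. 208.] [0.502  0.2194] [0.0233 0.0487]
```

Run:
```python
from h import *
d=np.load('pics/w9.npz');C=cal('wrist',dict(eef_rot=d['r'],tcp_pos=d['p']))
print(cast([[229,196],[294,196],[261.5,227],[261.5,196.5]],.027,C).round(4))
d=np.load('pics/w13.npz');C=cal('wrist',dict(eef_rot=d['r'],tcp_pos=d['p']))
print(cast(np.array([[180,178],[281,178],[230,227],[230,128]])/1.5,.027,C).round(4))
```

```text
[[0.4711 0.2046 0.027 ]
 [0.53   0.1944 0.027 ]
 [0.4954 0.1691 0.027 ]
 [0.5005 0.199  0.027 ]]
[[0.4934 0.1695 0.027 ]
 [0.5048 0.2306 0.027 ]
 [0.5278 0.1922 0.027 ]
 [0.4714 0.2075 0.027 ]]
```

```bash
python3 -c "
from plant import sign_off;print(sign_off())"
```

```text
the job is handed in; nothing more can be done
None
```

All four parts are packed in their inserts in the order asked, the small battery and U-bracket show no change in the top view, and the job was handed in at about 34 s.

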